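# Set out the palette trays and clip them to the painting board

## Robot

A 6-joint arm with a two-finger parallel gripper is mounted at the origin on the work surface. World frame = base frame: x ahead of the robot, y to its left, z up, the work surface at z = 0. Lengths are in m, angles in rad, forces in N, time in s.
With the tool pointing down it reaches from about 0.25 to 0.775 m from the base axis. Payload 4 kg.
Tool frame: the origin (TCP) lies between the finger pads; the fingertips stand 11 mm ahead of it and the grasp point (between the pads) lies 8 mm behind it (robot.tip_extent is the z of the fingertips in the tool frame, in m); z points along the fingers, y is the line along which they close (so a half turn about z gives the same grasp; the last joint's range is limited). The gripper opens to 94 mm and grips with 3 to 60 N. Pads are 16 mm wide; open, the fingers measure 119 mm over their backs; the gripper's body (75 mm by 177 mm) begins 78 mm behind the grasp point.
Start: joints at [-1.318, 0.087, 1.371, -0, 1.684, -0.103], TCP at [0.192, -0.516, 0.217] pointing down, gripper open.
Joint ranges: [-3.1, 3.1], [-0.76, 2.03], [0.27, 2.55], [-1.08, 4.22], [0.17, 2.65], [-2.57, 2.57]. Speed limits (rad/s): [2.79, 2.79, 3.14, 3.14, 3.14, 3.14].

## Interface

Orientations are given as [roll, pitch, yaw] about the fixed x, y, z axes, in that order (R = Rz(yaw) Ry(pitch) Rx(roll)).
In Python, from bench import robot, imaging gives the robot as it stands.
- The arm moves only by the shell command python3 -m pendant 'ROWS'. ROWS is JSON, a list of rows, each a list of 7 numbers: the shift along the world's x, y, z in cm, then the turn, a rotation vector about the world's x, y, z in degrees, then the opening, from 0 (shut) to 1 (fully open). In form: [[dx, dy, dz, ax, ay, az, jaw], ...]. A call has 1 to 8 rows; each row shifts and turns the commanded pose from where the row before left it; what a row does not reach is not made up. A row lasts 1/10 s, in which the tool goes at most 50 mm and 8.59 degrees, less where a joint would pass 70% of its speed; a pose out of reach is approached as far as the arm can. A call is refused whole if a number of a shift passes 5 or a number of a turn 8.59, either way. A call with a gripper value outside its range is refused whole. The fingers move at their own pace and stop on an object; the grip force is fixed at half the most. Time passes only in rows, so rows that do not move let the fingers close. It gives the time, the measured TCP pose, the force, the opening and the grip force at its end, in the units of the state.
- robot.get_obs(): the state, without advancing time (a new reading comes with each control period).
- imaging.snapshot(name): name is "scene" or "top"; returns the picture (384x512x3 uint8, red, green, blue); there is no depth.
- imaging.camera_params(name): a dict with "camera_matrix" (3x3 intrinsics, pixels), "R" (3x3) and "t" (3): a world point X has camera coordinates R X + t. Camera axes: x right, y down, z forward; pixel columns grow to the right and rows downward; lengths in m; the calibration is good to about 2 mm. A picture is of the moment at which its call begins. camera_params takes no time and is no camera call.
- robot.close_job(): hands the job in; it is judged then, once.
The state is a dict: "time": time; "joint_positions": joint angles; "qvel": joint speeds; "joint_torque": joint torques, N m; "tool_pos": TCP position; "ee_rot": TCP orientation; "wrist_force": force on the tool from outside, world axes, zero at the start; "wrist_torque": the same for the moment, N m; "width": finger opening in m; "finger_force": force on a finger pad.
Only numpy, scipy, OpenCV 4.12 (cv2) and the standard library are available. Lean on these libraries where they do the work, as an engineer would, in place of code of your own. Each camera call takes 0.05 s, during which the arm holds its last target. There are 200 camera calls.

## Task

Set the painting board up for the class: first turn both red hold-down knobs clockwise, tight to their stops, then lift every tray off the pile, one at a time from the top and kept level, and stand each flat in its own bay of the board with its blue fin beside that bay's steel tab. Squeeze a spring clip open for each tray, bring its jaws over fin and tab together and let it close on both; any spare clip may stay on the table. Do not disturb the paint pots, the saucer or the torch.

Things in the scene. Friction and masses are not known exactly. Their poses are not given: they have to be found in the camera images.
- board: Fixed plywood board, 360 mm wide, 12 mm thick, x from -185 to +130 mm of its origin (underside), x away from the robot. Three bays at y = -120, 0, +120 mm of its frame, each a grey rectangle 94 x 104 mm centred at x = +75 mm, where a tray stands, with a dark upright tab before it (x 0 to 30 mm, 6 mm thick in y, 26 mm high), 9 mm to the +y side of the bay's centre line.
- knob1_grip (a point): Grip point of hold-down knob 1 at the board's front edge (board x = -150, y = -60 mm): on its axis, 37 mm above the board, 7 mm below the top of the red bar to grip (30 x 14 x 32 mm). The bar lies along this point's x axis.
- knob1 (a joint): Turn of the knob, clockwise from above, rad: 2.6 at the end stop (tight), less when slack.
- knob2_grip (a point): Grip point of hold-down knob 2 at the board's front edge (board x = -150, y = +60 mm): on its axis, 37 mm above the board, 7 mm below the top of the red bar to grip (30 x 14 x 32 mm). The bar lies along this point's x axis.
- knob2 (a joint): Turn of the knob, clockwise from above, rad: 2.6 at the end stop (tight), less when slack.
- bay1 (a point): Centre of bay 1 (grey rectangle) on the board's top, axes as the board's: a tray's origin goes here with the tray's axes along the board's; its fin is then beside the tab with a 3 mm gap. The tab's centre is at (-60, +9, +13) mm from here.
- bay2 (a point): Centre of bay 2 (grey rectangle) on the board's top, axes as the board's: a tray's origin goes here with the tray's axes along the board's; its fin is then beside the tab with a 3 mm gap. The tab's centre is at (-60, +9, +13) mm from here.
- bay3 (a point): Centre of bay 3 (grey rectangle) on the board's top, axes as the board's: a tray's origin goes here with the tray's axes along the board's; its fin is then beside the tab with a 3 mm gap. The tab's centre is at (-60, +9, +13) mm from here.
- stand: Dark wooden slab 100 x 110 x 14 mm, fixed, under the pile of trays; origin at the centre of its underside.
- tray1: White stacking tray 90 x 100 x 29 mm, origin at the centre of its underside. Floor top z = 6 mm, walls 5 mm. Grip: grey bar along x through the middle, 10 mm thick, top at z = 25 mm, a 40 mm wide well each side. Blue upright fin 6 mm thick (y), z 3 to 25 mm, sticks out in front from x = -45 to -75 mm, y = 0. Its 3 mm foot sits in the rim below: 26 mm per tray in the pile.
- tray2: White stacking tray 90 x 100 x 29 mm, origin at the centre of its underside. Floor top z = 6 mm, walls 5 mm. Grip: grey bar along x through the middle, 10 mm thick, top at z = 25 mm, a 40 mm wide well each side. Blue upright fin 6 mm thick (y), z 3 to 25 mm, sticks out in front from x = -45 to -75 mm, y = 0. Its 3 mm foot sits in the rim below: 26 mm per tray in the pile.
- tray3: White stacking tray (may be absent) 90 x 100 x 29 mm, origin at the centre of its underside. Floor top z = 6 mm, walls 5 mm. Grip: grey bar along x through the middle, 10 mm thick, top at z = 25 mm, a 40 mm wide well each side. Blue upright fin 6 mm thick (y), z 3 to 25 mm, sticks out in front from x = -45 to -75 mm, y = 0. Its 3 mm foot sits in the rim below: 26 mm per tray in the pile.
- clip1: Orange spring clip lying on its side, 110 x 60 x 28 mm; origin on its upright pivot, at the underside. Black jaws along +x to x = 55 mm. Two upright handle pads (22 mm long) at x = -47 mm, 59 mm over the outsides; squeezed to 24 mm (10 N) the jaws open 38 mm at the ends, 27 mm at x = 32 mm. This body is the +y arm: the clip's centre line is its x axis turned about z by minus half the joint value.
- clip1_jaw (a joint): Opening angle of the clip: 0 closed and empty, 0.64 fully open; about 0.15 when closed on a fin and tab together (12 mm), about 0.05 on one plate of 6 mm.
- clip2: Orange spring clip lying on its side, 110 x 60 x 28 mm; origin on its upright pivot, at the underside. Black jaws along +x to x = 55 mm. Two upright handle pads (22 mm long) at x = -47 mm, 59 mm over the outsides; squeezed to 24 mm (10 N) the jaws open 38 mm at the ends, 27 mm at x = 32 mm. This body is the +y arm: the clip's centre line is its x axis turned about z by minus half the joint value.
- clip2_jaw (a joint): Opening angle of the clip: 0 closed and empty, 0.64 fully open; about 0.15 when closed on a fin and tab together (12 mm), about 0.05 on one plate of 6 mm.
- clip3: Orange spring clip lying on its side, 110 x 60 x 28 mm; origin on its upright pivot, at the underside. Black jaws along +x to x = 55 mm. Two upright handle pads (22 mm long) at x = -47 mm, 59 mm over the outsides; squeezed to 24 mm (10 N) the jaws open 38 mm at the ends, 27 mm at x = 32 mm. This body is the +y arm: the clip's centre line is its x axis turned about z by minus half the joint value.
- clip3_jaw (a joint): Opening angle of the clip: 0 closed and empty, 0.64 fully open; about 0.15 when closed on a fin and tab together (12 mm), about 0.05 on one plate of 6 mm.
- pot_rack: Bystander: clear rack with four closed paint pots, 90 x 250 x 70 mm, origin at the centre of its underside.
- saucer: Bystander (may be absent): white ceramic saucer palette, 110 mm across, 22 mm high, origin under its centre.
- torch: Bystander: black torch lying on the table, 150 x 42 x 36 mm, origin under the middle of its body.

How it is judged:
By the outcome, as a careful person would: the job done as asked, in the order asked, and still so for the second after the job is handed in, with the robot touching nothing.
Of tray3, saucer only 1 to 2 are there at a start; the rules pass over those that are not, and their reading is None.
At some moment in a run one of clip1, clip2, clip3 may be knocked a few centimetres aside while the robot is not near it.
It also fails if it takes over 210 s, if anything falls off the work surface, if the arm or the gripper's body presses on something with over 40 N, if the wrist force passes 120 N, or if a joint passes its speed limit or range.

## Working session

There is one attempt and no reset: what is moved stays moved. The work goes in short steps, Python scripts to look and compute and a shell command to move; the robot and the scene stay as the last step left them, time stands still between calls to the robot, and variables do not carry over. Pictures are saved under pics/ and viewed, at most 14 in all, crops included, and the job is handed in when it is done.

```bash
ls; mkdir -p pics
python3 - <<'E'
from bench import robot, imaging
import cv2, numpy as np
for n in ("scene","top"):
    p=imaging.camera_params(n); print(n,np.round(p["camera_matrix"],1).tolist(),np.round(p["R"],3).tolist(),np.round(p["t"],3).tolist())
    im=imaging.snapshot(n); cv2.imwrite(f"pics/{n}0.png",cv2.resize(im[:,:,::-1],(800,600),interpolation=cv2.INTER_CUBIC))
    np.save(f"{n}0.npy",im)
o=robot.get_obs();print(o["time"],o["tool_pos"],o["ee_rot"],o["width"],robot.tip_extent)
E
```

```text
pics
scene [[410.7, 0.0, 254.0], [0.0, 410.7, 193.8], [0.0, 0.0, 1.0]] [[0.758, 0.652, -0.023], [0.377, -0.466, -0.8], [-0.532, 0.598, -0.599]] [-0.426, -0.113, 1.519]
top [[346.5, 0.0, 260.8], [0.0, 346.5, 188.3], [0.0, 0.0, 1.0]] [[-0.017, -0.999, -0.027], [-0.988, 0.021, -0.155], [0.156, 0.024, -0.988]] [0.059, 0.515, 1.232]
0.1 [ 0.19146185 -0.51509949  0.21546085] [-3.13968322e+00 -2.53874261e-04  3.55775609e-01] 0.0937190480394454 0.011
```

View pics/top0.png

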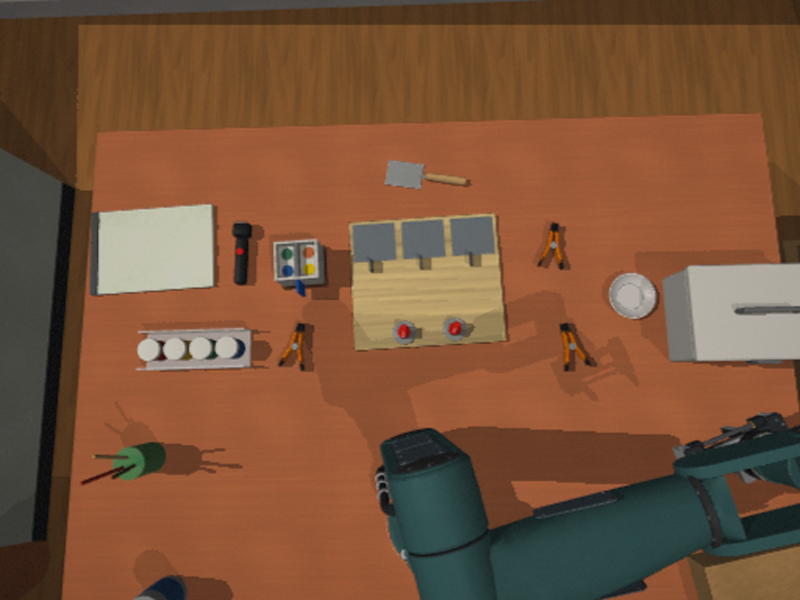

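View pics/scene0.png

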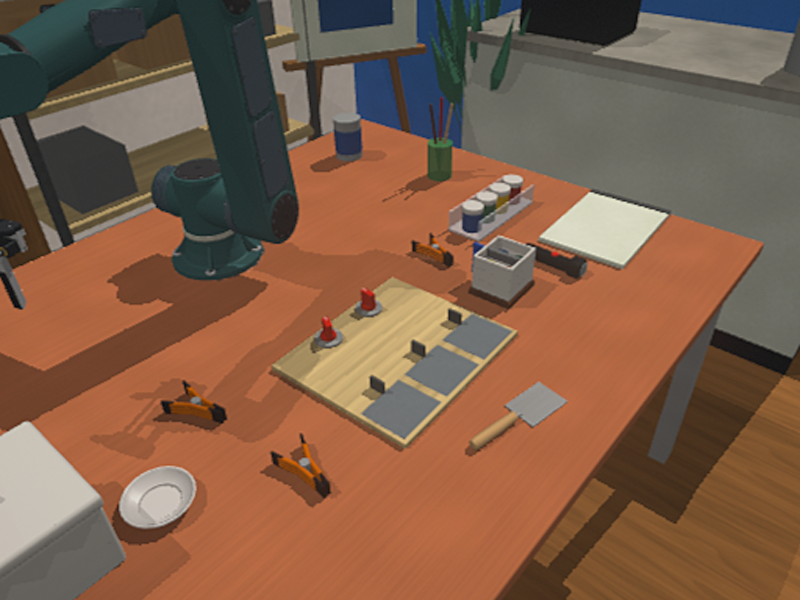

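The top view shows the board in the centre, with grey bays around (375–470, 240) and red knobs at (403,331) and (455,328). The pile is at (300,262) with its blue fin toward the robot. The clips are at (295,348), (573,348) and (553,245), all with their jaws away from the robot. The saucer is at (633,295). Next I'll measure positions.

```bash
cat > h.py <<'E'
import numpy as np, cv2
from bench import robot, imaging
P={n:imaging.camera_params(n) for n in("scene","top")}
def ray(n,uv):
    p=P[n];R=np.array(p["R"]);t=np.array(p["t"]);K=np.array(p["camera_matrix"])
    uv=np.atleast_2d(uv).astype(float)
    d=np.c_[uv,np.ones(len(uv))]@np.linalg.inv(K).T@R
    return -R.T@t,d
def plane(n,uv,z):
    c,d=ray(n,uv); return c+d*((z-c[2])/d[:,2])[:,None]
def tri(a,b):   # a in scene, b in top
    A=np.zeros((3,3));v=np.zeros(3)
    for n,u in(("scene",a),("top",b)):
        c,d=ray(n,u);d=d[0]/np.linalg.norm(d[0]);M=np.eye(3)-np.outer(d,d);A+=M;v+=M@c
    return np.linalg.solve(A,v)
def proj(n,X):
    p=P[n];q=(np.atleast_2d(X)@np.array(p["R"]).T+np.array(p["t"]))@np.array(p["camera_matrix"]).T
    return q[:,:2]/q[:,2:]
def hsv(im): return cv2.cvtColor(im,cv2.COLOR_RGB2HSV)
def blobs(m,amin=15):
    n,l,s,c=cv2.connectedComponentsWithStats(m.astype(np.uint8),connectivity=8)
    return [(s[i,4],c[i],l==i,s[i,:4]) for i in range(1,n) if s[i,4]>=amin]
E
python3 - <<'E'
from h import *
for n in("top","scene"):
    im=np.load(n+"0.npy");H=hsv(im).astype(int);h,s,v=H[...,0],H[...,1],H[...,2]
    for nm,m in(("orange",(h>8)&(h<18)&(s>215)&(v>140)),("red",((h<4)|(h>176))&(s>190)&(v>110)),("blue",(h>105)&(h<128)&(s>140)&(v>50)),("grey",(s<60)&(v>65)&(v<125))):
        for a,c,M,b in blobs(m,6): print(n,nm,a,np.round(c,1),b)
# crops
T=np.load("top0.npy")[120:245,165:390,::-1];S=np.load("scene0.npy")[140:325,90:390,::-1]
cv2.imwrite("pics/tc.png",cv2.resize(T,None,fx=3.5,fy=3.5,interpolation=cv2.INTER_CUBIC))
cv2.imwrite("pics/sc.png",cv2.resize(S,None,fx=2.65,fy=2.65,interpolation=cv2.INTER_CUBIC))
E
```

```text
top orange 35 [350.3 156. ] [346 148   8  17]
top orange 10 [355.6 151.3] [355 149   2   6]
top orange 20 [356.8 162.1] [355 158   4   9]
top orange 28 [185.1 220.5] [181 213   9  16]
top orange 42 [361.8 221.7] [359 213   5  18]
top orange 13 [365.5 215.6] [364 213   4   6]
top orange 12 [191.4 216.6] [191 214   2   7]
top orange 13 [191.  226.5] [190 223   3   8]
top orange 16 [371.  225.5] [369 222   5   8]
top red 16 [153.  160.5] [151 159   5   4]
top red 37 [290.9 209.3] [288 206   7   8]
top red 35 [258.1 211. ] [255 208   7   8]
top blue 29 [183.8 172.8] [181 170   6   6]
top blue 43 [191.7 183.3] [189 179   6  10]
top blue 9 [153.6 225.2] [152 224   4   4]
top grey 2071 [115.1   3.5] [  0   0 333  12]
top grey 6523 [ 15.1 200. ] [  0  95  39 234]
top grey 9 [269.2 112.9] [268 112   4   4]
top grey 213 [ 60.  163.8] [ 58 136   8  53]
top grey 623 [301.8 150.7] [288 139  29  25]
top grey 638 [270.4 152.9] [257 141  28  30]
top grey 21 [136. 152.] [136 142   1  21]
top grey 639 [238.9 155.1] [226 143  28  30]
top grey 270 [186.1 164.9] [177 155  24  23]
top grey 129 [202.6 172.
[... 4928 characters left out ...]
 22   9]
scene grey 157 [  7.1 178.3] [  0 164  16  34]
scene grey 22 [372.6 171.9] [371 168   4   9]
scene grey 8 [397.6 170.2] [396 169   5   3]
scene grey 22 [133.7 174.2] [131 172   7   5]
scene grey 49 [233.5 199.3] [228 194  16   9]
scene grey 646 [305.1 214.9] [284 201  43  29]
scene grey 59 [207.5 218.7] [201 212  18  11]
scene grey 8 [267.5 219.5] [264 218   8   4]
scene grey 786 [282.2 236.5] [260 221  46  32]
scene grey 11 [240.9 242.7] [237 241   9   5]
scene grey 961 [256.2 261.3] [232 244  50  37]
scene grey 6 [122.7 255.5] [122 254   3   4]
scene grey 9 [126.6 257.3] [125 256   4   3]
scene grey 11 [196.5 298.6] [194 297   5   5]
scene grey 2956 [ 40.8 358.5] [  0 320  80  64]
```

View pics/tc.png

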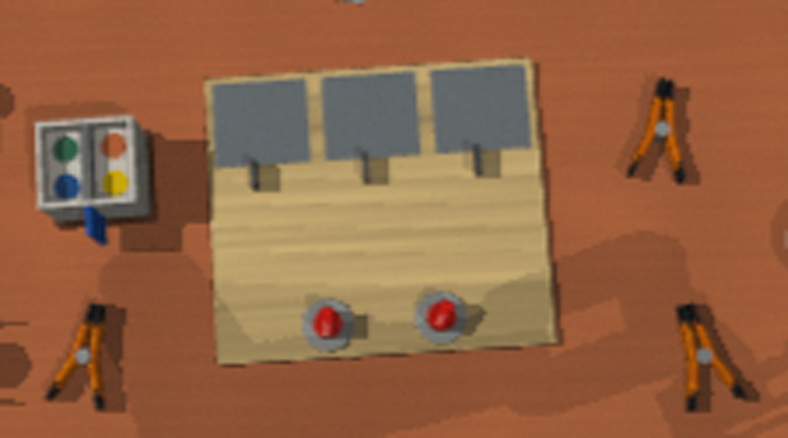

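View pics/sc.png

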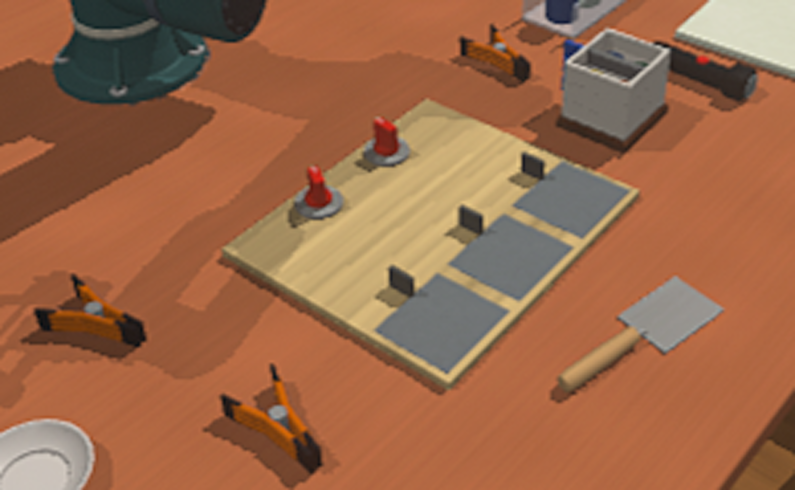

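The crops show the board corners, three bays with tabs, the knob bars (both lying roughly along board x), and the pile (top rim corners in the top crop at (36,122), (132,117), (140,203), (42,211)). Now the geometry.

Run:
```python
from h import *
np.set_printoptions(precision=4,suppress=True)
tc=lambda u,v:((u+.5)/3.5+165-.5,(v+.5)/3.5+120-.5); sc=lambda u,v:((u+.5)/2.65+90-.5,(v+.5)/2.65+140-.5)
print("pile rim --x-y,+x-y,+x+y,-x+y")
for a,b in(((563,67),(140,203)),((625,83),(132,117)),((668,45),(36,122)),((610,29),(42,211))): print(tri(sc(*a),tc(*b)))
print("stand front corner top",plane("scene",sc(625,145),0.0), plane("scene",sc(668,103),0.0))
for nm,L in(("top",[(533,58),(558,342),(218,364),(207,80)]),("scene",[(450,388),(222,258),(428,98),(638,192)])):
    f=tc if nm=="top" else sc
    print(nm,"board",[plane(nm,f(*p),.012)[0,:2] for p in L])
for n in("top","scene"):
    im=np.load(n+"0.npy");H=hsv(im).astype(int);s,v=H[...,1],H[...,2]
    for a,c,M,b in blobs((s<60)&(v>65)&(v<125),600):
        if n=="top" and not(220<c[0]<310 and c[1]<160) or n=="scene" and not(250<c[0]<310 and c[1]>200): continue
        M=cv2.morphologyEx(M.astype(np.uint8),cv2.MORPH_OPEN,np.ones((5,5)))
        ys,xs=np.nonzero(M); w=plane(n,np.c_[xs,ys],.012)[:,:2]
        r=cv2.minAreaRect((w*1000).astype(np.float32)); print(n,"bay",a,w.mean(0),r)
for nm,a,b in(("knobA",(235.4-.5,186.5),(258.1,211-1)),("knobB",(208.6,206.4),(290.9,209.3-1))): print(nm,tri(a,b))
```

```text
pile rim --x-y,+x-y,+x+y,-x+y
[0.5525 0.2484 0.09  ]
[0.6386 0.254  0.1003]
[0.6356 0.3524 0.1033]
[0.5485 0.3504 0.0929]
stand front corner top [[0.6376 0.2696 0.    ]] [[0.6313 0.3811 0.    ]]
top board [array([ 0.7186, -0.1688]), array([ 0.4076, -0.1821]), array([0.391 , 0.1775]), array([0.7025, 0.1892])]
scene board [array([ 0.7255, -0.1692]), array([ 0.4198, -0.1884]), array([0.3929, 0.1816]), array([0.7059, 0.189 ])]
top bay 623 [ 0.6633 -0.1095] ((663.8573608398438, -109.73491668701172), (99.07559967041016, 90.30672454833984), 88.68260955810547)
top bay 638 [0.6581 0.0106] ((658.7875366210938, 10.408905029296875), (103.01421356201172, 90.53997802734375), 89.14774322509766)
top bay 639 [0.6524 0.1313] ((652.1544799804688, 130.78897094726562), (99.91374206542969, 93.65122985839844), 89.94597625732422)
scene bay 646 [0.6536 0.1304] ((651.3683471679688, 131.71044921875), (91.77501678466797, 100.46588897705078), 2.4918932914733887)
scene bay 786 [0.6585 0.0107] ((656.3447265625, 11.777084350585938), (92.26029968261719, 101.2224349975586), 2.4918768405914307)
scene bay 961 [ 0.664  -0.1095] ((661.7139282226562, -108.2684326171875), (91.97074890136719, 101.47541809082031), 2.4918711185455322)
knobA [0.4346 0.0589 0.0583]
knobB [ 0.4385 -0.0595  0.054 ]
```

Run:
```python
from h import *
np.set_printoptions(precision=4,suppress=True)
for n,z in(("top",.05),("scene",.05)):
    im=np.load(n+"0.npy");H=hsv(im).astype(int);h,s,v=H[...,0],H[...,1],H[...,2]
    m=((h<5)|(h>174))&(s>170)&(v>60)
    m=cv2.dilate(m.astype(np.uint8),np.ones((2,2)))*m if 0 else m
    for a,c,M,b in blobs(m,20):
        if n=="top" and not(250<c[0]<300 and 200<c[1]<220):continue
        if n=="scene" and not(200<c[0]<240 and 180<c[1]<220):continue
        ys,xs=np.nonzero(M)
        for zz in (.044,.056):
          w=plane(n,np.c_[xs,ys],zz)[:,:2];C=np.cov(w.T);e,V=np.linalg.eigh(C);print(n,a,zz,w.mean(0),np.sqrt(e)*1000,np.degrees(np.arctan2(V[1,1],V[0,1])))
tc=lambda u,v:((u+.5)/3.5+165-.5,(v+.5)/3.5+120-.5); sc=lambda u,v:((u+.5)/2.65+90-.5,(v+.5)/2.65+140-.5)
t=np.vstack([plane("top",tc(*p),.095) for p in((140,203),(132,117),(36,122),(42,211))])[:,:2]
s=np.vstack([plane("scene",sc(*p),.095) for p in((563,67),(625,83),(668,45),(610,29))])[:,:2]
for w in(t,s):
  ex=(w[1]+w[2]-w[0]-w[3])/2;ey=(w[2]+w[3]-w[0]-w[1])/2;print("pile",w.mean(0),np.hypot(*ex),np.hypot(*ey),np.degrees([np.arctan2(ex[1],ex[0]),np.arctan2(-ey[0],ey[1])]))
import scipy.spatial.transform as st
o=robot.get_obs(); print(o["tool_pos"],st.Rotation.from_euler("xyz",o["ee_rot"]).as_matrix())
A=np.load("top0.npy")[195:225,245:305,::-1];B=np.load("scene0.npy")[178:226,190:250,::-1]
A=cv2.resize(A,(780,390),interpolation=cv2.INTER_CUBIC)
cv2.imwrite("pics/k.png",A)
```

```text
top 44 0.044 [ 0.4356 -0.0591] [6.8788 8.0627] 149.8554727239383
top 44 0.056 [ 0.4345 -0.0584] [6.813  7.9856] 149.85547272393842
top 42 0.044 [0.4312 0.0594] [6.8302 7.3965] -143.23041846458884
top 42 0.056 [0.4301 0.059 ] [6.7648 7.3257] -143.2304184645889
scene 90 0.044 [0.4394 0.0516] [ 6.7342 19.1475] 135.70455845084854
scene 90 0.056 [0.4509 0.0401] [ 6.6287 18.8477] 135.70455845084854
scene 88 0.044 [ 0.4473 -0.0684] [ 6.2963 17.8213] 141.0455081684549
scene 88 0.056 [ 0.4587 -0.078 ] [ 6.1977 17.5423] 141.0455081684549
pile [0.5931 0.3006] 0.09193514024037497 0.09957572073214449 [5.3732 2.5986]
pile [0.5935 0.3055] 0.07822613037576115 0.10706175768144946 [10.8216  2.6491]
[ 0.1915 -0.5151  0.2155] [[ 0.9374  0.3483 -0.0004]
 [ 0.3483 -0.9374  0.0019]
 [ 0.0003 -0.0019 -1.    ]]
```

View pics/k.png

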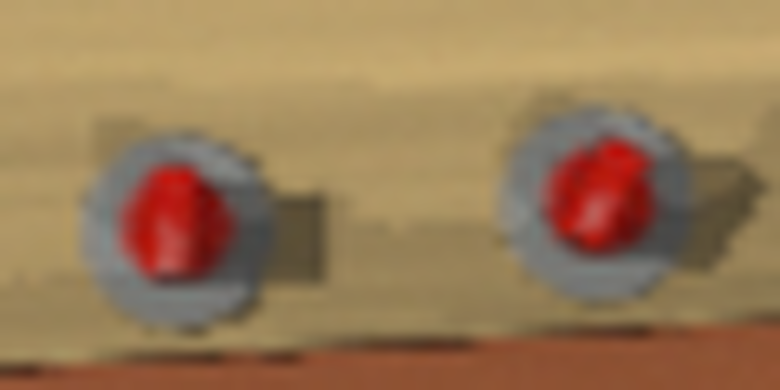

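The bar of knob 2 (left) lies about along world x. Knob 1's bar (right) is tilted about 32° clockwise from x. I'll go to knob 1 first, tool yaw ≈148°.

```bash
python3 -m pendant '[[1.53,2.85,0,0,0,8,0.6],[1.53,2.85,0,0,0,8,0.6],[1.53,2.85,0,0,0,8,0.6],[1.53,2.85,0,0,0,8,0.6],[1.53,2.85,0,0,0,8,0.6],[1.53,2.85,0,0,0,8,0.6],[1.53,2.85,0,0,0,8,0.6],[1.53,2.85,0,0,0,8,0.6]]'; python3 -m pendant '[[1.53,2.85,0,0,0,8,0.6],[1.53,2.85,0,0,0,8,0.6],[1.53,2.85,0,0,0,8,0.6],[1.53,2.85,0,0,0,8,0.6],[1.53,2.85,0,0,0,8,0.6],[1.53,2.85,0,0,0,8,0.6],[1.53,2.85,0,0,0,8,0.6],[1.53,2.85,0,0,0,8,0.6]]'
```

```text
time: 0.9
tool_pos: [0.3142, -0.2861, 0.216]
ee_rot: [-3.141, -0.001, 1.478]
wrist_force: [-0.3, 0.5, -0.2]
width: 0.0565
finger_force: 0.0
time: 1.7
tool_pos: [0.4366, -0.0582, 0.2161]
ee_rot: [-3.141, -0.001, 2.596]
wrist_force: [-0.5, -0.3, -0.5]
width: 0.0564
finger_force: 0.0
```

```bash
python3 -m pendant '[[0,0,-5,0,0,0,0.6],[0,0,-5,0,0,0,0.6],[-0.1,-0.1,-4.5,0,0,0,0.6],[0,0,-2,0,0,0,0.6],[0,0,-0.9,0,0,0,0.6],[0,0,0,0,0,0,0],[0,0,0,0,0,0,0],[0,0,0,0,0,0,0]]';  python3 -m pendant '[[0,0,0,0,0,0,0],[0,0,0,0,0,0,0],[0,0,0,0,0,0,0]]'
```

```text
time: 2.5
tool_pos: [0.4369, -0.061, 0.0445]
ee_rot: [3.14, 0.004, 2.59]
wrist_force: [-0.3, -0.5, 0.5]
width: 0.0353
finger_force: 0.0
time: 2.8
tool_pos: [0.4366, -0.0598, 0.0434]
ee_rot: [3.138, 0.002, 2.59]
wrist_force: [1.8, 3.3, 1.5]
width: 0.0135
finger_force: 29.9
```

```bash
for i in 1; do python3 -m pendant '[[0,0,0,0,0,-8,0],[0,0,0,0,0,-8,0],[0,0,0,0,0,-8,0],[0,0,0,0,0,-8,0]]'; done; python3 -c "
from h import *;print(robot.get_obs()['wrist_torque'],robot.get_obs()['joint_torque'][5])"
```

```text
time: 3.2
tool_pos: [0.4362, -0.0602, 0.0434]
ee_rot: [3.139, 0.0, 2.026]
wrist_force: [0.4, 1.8, 2.5]
width: 0.014
finger_force: 29.8
[ 0.33087363 -0.21544252  0.07366592] -1.077491082251072
```

```bash
T='from h import *;o=robot.get_obs();print(np.round(o["wrist_torque"],2),np.round(o["joint_torque"][5],2))'; python3 -m pendant '[[0,0,0,0,0,-8,0],[0,0,0,0,0,-8,0],[0,0,0,0,0,-8,0]]';python3 -c "$T"; python3 -m pendant '[[0,0,0,0,0,-8,0],[0,0,0,0,0,-8,0],[0,0,0,0,0,-8,0]]';python3 -c "$T"
```

```text
time: 3.5
tool_pos: [0.4359, -0.0603, 0.0434]
ee_rot: [3.14, -0.0, 1.607]
wrist_force: [-0.3, 2.0, 3.3]
width: 0.0137
finger_force: 29.8
[ 0.22 -0.01  0.05] -1.08
time: 3.8
tool_pos: [0.4355, -0.0602, 0.0434]
ee_rot: [3.141, -0.001, 1.188]
wrist_force: [-1.3, 2.0, 4.0]
width: 0.0137
finger_force: 29.8
[0.26 0.27 0.07] -1.07
```

```bash
T='from h import *;o=robot.get_obs();print(np.round(o["wrist_torque"],2),np.round(o["joint_torque"][5],2))'; python3 -m pendant '[[0,0,0,0,0,-8,0],[0,0,0,0,0,-8,0]]';python3 -c "$T"; python3 -m pendant '[[0,0,0,0,0,-8,0],[0,0,0,0,0,-8,0]]';python3 -c "$T"; python3 -m pendant '[[0,0,0,0,0,-8,0]]';python3 -c "$T"
```

```text
time: 4.0
tool_pos: [0.4353, -0.0601, 0.0434]
ee_rot: [-3.141, -0.001, 0.909]
wrist_force: [-0.8, 2.0, 3.5]
width: 0.014
finger_force: 29.8
[0.41 0.29 0.11] -1.07
time: 4.2
tool_pos: [0.4351, -0.0599, 0.0433]
ee_rot: [-3.14, -0.0, 0.63]
wrist_force: [-1.4, 2.6, 5.3]
width: 0.0135
finger_force: 29.8
[0.47 0.43 0.07] -1.07
time: 4.3
tool_pos: [0.4351, -0.0599, 0.0434]
ee_rot: [-3.14, -0.0, 0.491]
wrist_force: [-1.9, 3.2, 4.6]
width: 0.0145
finger_force: 31.9
[0.49 0.45 0.67] -0.45
```

```bash
T='from h import *;o=robot.get_obs();print(np.round(o["wrist_torque"],2),np.round(o["joint_torque"][5],2))'; python3 -m pendant '[[0,0,0,0,0,-3,0]]';python3 -c "$T"; python3 -m pendant '[[0,0,0,0,0,-3,0],[0,0,0,0,0,0,0]]';python3 -c "$T"
```

```text
time: 4.4
tool_pos: [0.4349, -0.0601, 0.0434]
ee_rot: [-3.141, 0.001, 0.442]
wrist_force: [-2.3, 1.5, 6.2]
width: 0.0153
finger_force: 32.9
[0.43 0.55 0.82] 0.66
time: 4.6
tool_pos: [0.4345, -0.0603, 0.0433]
ee_rot: [-3.141, 0.002, 0.393]
wrist_force: [-3.8, 1.7, 6.3]
width: 0.0157
finger_force: 33.1
[0.28 0.76 0.75] 0.91
```

```bash
python3 -m pendant '[[0,0,0,0,0,0,0.6],[0,0,0,0,0,0,0.6],[0,0,0,0,0,0,0.6],[0,0,4,0,0,0,0.6],[0,0,4,0,0,8.5,0.6],[0,1.5,0,0,0,8.5,0.6],[0,1.5,0,0,0,8.5,0.6],[0,1.5,0,0,0,8.5,0.6]]'; python3 -m pendant '[[0,1.5,0,0,0,8.5,0.6],[0,1.5,0,0,0,8.5,0.6],[0,1.5,0,0,0,8.5,0.6],[0,1.5,0,0,0,8.5,0.6],[-0.4,1.5,0,0,0,8.5,0.6],[0,0,0,0,0,8.5,0.6],[0,0,0,0,0,8.5,0.6],[0,0,0,0,0,8.5,0.6]]';python3 -m pendant '[[0,0,0,0,0,8.5,0.6],[0,0,0,0,0,8.5,0.6],[0,0,0,0,0,8.5,0.6],[0,0,0,0,0,8.5,0.6],[0,0,0,0,0,8.5,0.6],[0,0,0,0,0,8.5,0.6],[0,0,0,0,0,0,0.6]]'
python3 - <<'E'
from h import *
np.save("top1.npy",imaging.snapshot("top")); im=imaging.snapshot("scene"); np.save("scene1.npy",im)
cv2.imwrite("pics/s1.png",cv2.resize(im[150:250,150:290,::-1],None,fx=5,fy=5,interpolation=cv2.INTER_CUBIC))
E
```

```text
time: 5.4
tool_pos: [0.4357, -0.0154, 0.1229]
ee_rot: [3.14, -0.0, 0.989]
wrist_force: [0.4, 0.4, 0.3]
width: 0.0563
finger_force: 0.0
time: 6.2
tool_pos: [0.4314, 0.0595, 0.1223]
ee_rot: [-3.141, 0.0, 2.177]
wrist_force: [0.3, -0.5, -0.0]
width: 0.0565
finger_force: 0.0
time: 6.9
tool_pos: [0.4314, 0.0593, 0.1223]
ee_rot: [-3.142, -0.0, 3.061]
wrist_force: [0.1, 0.2, -0.6]
width: 0.056
finger_force: 0.0
```

View pics/s1.png

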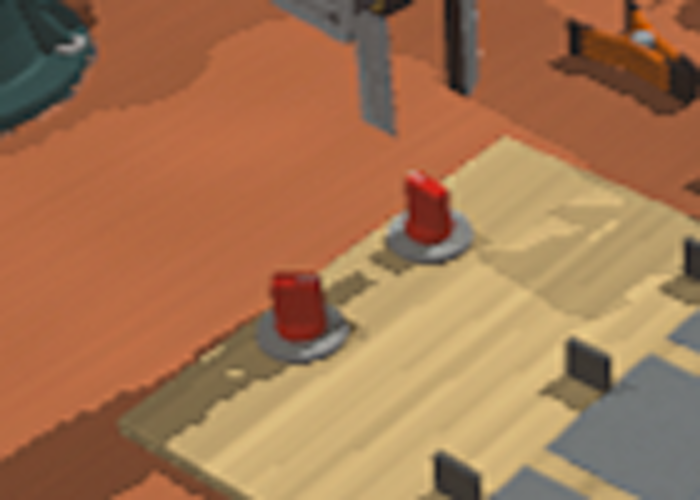

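Knob 1 (at (300,300)) has turned. Knob 2's bar at (425,190) still lies along x, right under the gripper.

```bash
python3 -m pendant '[[0,0,-4.5,0,0,0,0.6],[0,0,-2.5,0,0,0,0.6],[0,0,-0.9,0,0,0,0.6],[0,0,0,0,0,0,0],[0,0,0,0,0,0,0],[0,0,0,0,0,0,0],[0,0,0,0,0,0,0],[0,0,0,0,0,0,0]]';  python3 -m pendant '[[0,0,0,0,0,0,0],[0,0,0,0,0,-8,0],[0,0,0,0,0,-8,0],[0,0,0,0,0,-8,0],[0,0,0,0,0,-8,0],[0,0,0,0,0,-8,0],[0,0,0,0,0,-8,0]]'; python3 -c 'from h import *;o=robot.get_obs();print(np.round(o["wrist_torque"],2),np.round(o["joint_torque"][5],2))'
```

```text
time: 7.8
tool_pos: [0.4321, 0.0594, 0.0445]
ee_rot: [3.141, 0.002, 3.061]
wrist_force: [0.1, 0.9, 0.0]
width: 0.0199
finger_force: 0.0
time: 8.5
tool_pos: [0.4315, 0.0594, 0.0443]
ee_rot: [3.141, 0.0, 2.218]
wrist_force: [-2.0, -0.0, 3.5]
width: 0.0141
finger_force: 30.0
[0.01 0.21 0.08] -1.07
```

Continue, expecting the stop near yaw ≈0.48.

```bash
T='from h import *;o=robot.get_obs();print(np.round(o["wrist_torque"],2),np.round(o["joint_torque"][5],2))'; python3 -m pendant '[[0,0,0,0,0,-8,0],[0,0,0,0,0,-8,0],[0,0,0,0,0,-8,0],[0,0,0,0,0,-8,0],[0,0,0,0,0,-8,0],[0,0,0,0,0,-8,0]]';python3 -c "$T"; python3 -m pendant '[[0,0,0,0,0,-8,0],[0,0,0,0,0,-8,0],[0,0,0,0,0,-8,0]]';python3 -c "$T"; python3 -m pendant '[[0,0,0,0,0,-8,0],[0,0,0,0,0,-8,0]]';python3 -c "$T"
```

```text
time: 9.1
tool_pos: [0.4304, 0.0592, 0.0442]
ee_rot: [-3.14, 0.001, 1.38]
wrist_force: [-4.4, 0.8, 6.2]
width: 0.0139
finger_force: 30.0
[-0.14  0.81  0.08] -1.07
time: 9.4
tool_pos: [0.4299, 0.0594, 0.0442]
ee_rot: [-3.139, 0.002, 0.961]
wrist_force: [-4.8, 0.2, 7.9]
width: 0.014
finger_force: 30.0
[0.03 1.04 0.06] -1.07
time: 9.6
tool_pos: [0.4297, 0.0597, 0.0442]
ee_rot: [-3.139, 0.003, 0.682]
wrist_force: [-6.3, 0.5, 7.4]
width: 0.014
finger_force: 30.0
[0.23 1.2  0.12] -1.07
```

```bash
T='from h import *;o=robot.get_obs();print(np.round(o["wrist_torque"],2),np.round(o["joint_torque"][5],2))'; python3 -m pendant '[[0,0,0,0,0,-4,0]]';python3 -c "$T"; python3 -m pendant '[[0,0,0,0,0,-3,0]]';python3 -c "$T"
```

```text
time: 9.7
tool_pos: [0.4296, 0.0597, 0.0442]
ee_rot: [-3.139, 0.003, 0.614]
wrist_force: [-6.3, 1.7, 7.6]
width: 0.0139
finger_force: 30.0
[0.15 1.17 0.07] -0.24
time: 9.8
tool_pos: [0.4296, 0.0598, 0.0442]
ee_rot: [-3.139, 0.003, 0.563]
wrist_force: [-7.1, 1.4, 7.5]
width: 0.0139
finger_force: 30.1
[0.19 1.18 0.4 ] -0.0
```

```bash
T='from h import *;o=robot.get_obs();print(np.round(o["wrist_torque"],2),np.round(o["joint_torque"][5],2))'; python3 -m pendant '[[0,0,0,0,0,-5,0]]';python3 -c "$T"; python3 -m pendant '[[0,0,0,0,0,-5,0],[0,0,0,0,0,0,0]]';python3 -c "$T"
```

```text
time: 9.9
tool_pos: [0.4298, 0.0599, 0.0442]
ee_rot: [-3.14, 0.003, 0.477]
wrist_force: [-5.2, 1.8, 4.4]
width: 0.0145
finger_force: 32.3
[0.28 0.94 0.7 ] -0.06
time: 10.1
tool_pos: [0.4296, 0.0598, 0.0442]
ee_rot: [-3.14, 0.004, 0.393]
wrist_force: [-6.3, 1.7, 8.7]
width: 0.0157
finger_force: 36.4
[0.17 1.13 0.99] 1.33
```

Both knobs are on their stops. Release and rise while measuring the pile better.

```bash
python3 -m pendant '[[0,0,0,0,0,0,0.6],[0,0,0,0,0,0,0.6],[0,0,0,0,0,0,0.6],[0,0,4,0,0,0,0.6],[0,0,5,0,0,0,0.45],[0,0,5,0,0,0,0.45],[0,0,2,0,0,0,0.45]]'
python3 - <<'E'
from h import *
np.set_printoptions(precision=4,suppress=True)
im=imaging.snapshot("top");np.save("top2.npy",im);np.save("scene2.npy",imaging.snapshot("scene"))
p=im[145:195,165:220];A=cv2.resize(p[:,:,::-1],None,fx=11,fy=11,interpolation=cv2.INTER_CUBIC);cv2.imwrite("pics/p2.png",A)
H=hsv(im).astype(int);s,v=H[...,1],H[...,2]
for th in(130,150,170):
    m=(s<50)&(v>th);m[:145]=0;m[195:]=0;m[:,:165]=0;m[:,220:]=0
    B=max(blobs(m),key=lambda b:b[0]);ys,xs=np.nonzero(B[2]);w=plane("top",np.c_[xs,ys],.095)[:,:2]
    print(th,B[0],cv2.minAreaRect((w*1000).astype(np.float32)))
E
```

```text
time: 10.8
tool_pos: [0.4337, 0.0593, 0.2092]
ee_rot: [3.138, -0.009, 0.39]
wrist_force: [0.8, -0.6, 0.4]
width: 0.0423
finger_force: 0.0
130 167 ((594.39306640625, 302.9085693359375), (89.33377838134766, 99.24874114990234), 4.026304244995117)
150 75 ((589.7569580078125, 271.130859375), (39.176246643066406, 72.96566009521484), 88.75294494628906)
170 31 ((576.74560546875, 261.41412353515625), (47.2844123840332, 10.763835906982422), 0.5666462182998657)
```

View pics/p2.png

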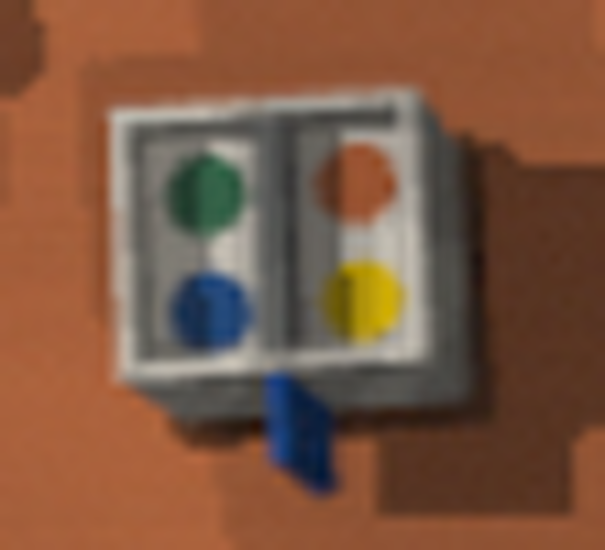

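The pile's top view is clear: rim about (115–430, 95–375) in this crop, fitted centre (0.594, 0.302), yaw 4°, blue fin toward the robot. Going to grip the top tray.

```bash
python3 -m pendant '[[2,3.03,0,0,0,-2.3,0.45],[2,3.03,0,0,0,-2.3,0.45],[2,3.03,0,0,0,-2.3,0.45],[2,3.03,0,0,0,-2.3,0.45],[2,3.03,0,0,0,-2.3,0.45],[2,3.03,0,0,0,-2.3,0.45],[2,3.03,0,0,0,-2.3,0.45],[2,3.03,0,0,0,-2.3,0.45]]'; python3 -m pendant '[[0,0,-5,0,0,0,0.45],[0,0,0,0,0,0,0.45],[0,0,0,0,0,0,0.45]]'
```

```text
time: 11.7
tool_pos: [0.5912, 0.3026, 0.1999]
ee_rot: [3.14, 0.005, 0.068]
wrist_force: [-0.1, -0.1, -0.5]
width: 0.0423
finger_force: 0.0
time: 12.0
tool_pos: [0.5893, 0.3007, 0.1492]
ee_rot: [3.138, 0.008, 0.069]
wrist_force: [-0.6, 0.2, 0.7]
width: 0.0425
finger_force: 0.0
```

```bash
python3 -m pendant '[[0.5,0.15,-3,0.2,-0.4,0,0.45],[0,0,-2,0,0,0,0.45],[0,0,-0.9,0,0,0,0.45],[0,0,-0.4,0,0,0,0.45],[0,0,0,0,0,0,0.45]]'
```

```text
time: 12.5
tool_pos: [0.5971, 0.3033, 0.0921]
ee_rot: [-3.138, -0.009, 0.069]
wrist_force: [-0.2, -0.5, -0.0]
width: 0.0427
finger_force: 0.0
```

```bash
python3 -m pendant '[[0,0,0,0,0,0,0.45],[0,0,0,0,0,0,0.45]]';python3 -m pendant '[[0,0,0,0,0,0,0.45]]'
```

```text
time: 12.7
tool_pos: [0.5972, 0.3036, 0.0923]
ee_rot: [-3.138, -0.01, 0.069]
wrist_force: [0.2, -0.3, -0.3]
width: 0.0422
finger_force: 0.0
time: 12.8
tool_pos: [0.5969, 0.3036, 0.0916]
ee_rot: [-3.138, -0.009, 0.07]
wrist_force: [0.3, 0.3, 0.0]
width: 0.042
finger_force: 0.0
```

```bash
python3 -m pendant '[[-0.25,-0.1,-0.4,-0.2,0.5,-0.1,0.45],[0,0,0,0,0,0,0.45],[0,0,0,0,0,0,0.45]]'
```

```text
time: 13.1
tool_pos: [0.5937, 0.3023, 0.086]
ee_rot: [3.141, 0.003, 0.068]
wrist_force: [1.0, 0.4, 0.1]
width: 0.0424
finger_force: 0.0
```

```bash
python3 -m pendant '[[0,0,0,0,0,0,0],[0,0,0,0,0,0,0],[0,0,0,0,0,0,0],[0,0,0,0,0,0,0],[0,0,0,0,0,0,0],[0,0,0,0,0,0,0]]';python3 -m pendant '[[0,0,1,0,0,0,0],[0,0,2,0,0,0,0],[0,0,3,0,0,0,0],[0,0,3,0,0,0,0],[0,0,0,0,0,0,0]]'
```

```text
time: 13.7
tool_pos: [0.5939, 0.3025, 0.0866]
ee_rot: [-3.141, 0.002, 0.068]
wrist_force: [-0.4, 0.2, 0.1]
width: 0.0098
finger_force: 30.0
time: 14.2
tool_pos: [0.5963, 0.3032, 0.1829]
ee_rot: [-3.138, -0.008, 0.068]
wrist_force: [1.0, 0.2, -2.0]
width: 0.01
finger_force: 30.0
```

```bash
python3 -m pendant '[[0.3,-2,0,0,0,-0.7,0],[0.6,-4,0,0,0,-0.7,0],[0.7,-4,0,0,0,0,0],[0.7,-4,0,0,0,0,0],[0.7,-4,0,0,0,0,0],[0.7,-4,0,0,0,0,0],[0.7,-4,0,0,0,0,0],[0.7,-4,0,0,0,0,0]]';python3 -m pendant '[[0.7,-4,0,0,0,0,0],[0.7,-4,0,0,0,0,0],[0.3,-2,0,0,0,0,0],[0,-1.4,0,0,0,0,0],[0,0,-3,0,0,0,0],[0,0,-3,0,0,0,0],[0,0,0,0,0,0,0],[0,0,0,0,0,0,0]]'
```

```text
time: 15.0
tool_pos: [0.6432, -0.0006, 0.1732]
ee_rot: [3.142, 0.007, 0.042]
wrist_force: [0.2, 0.2, -2.9]
width: 0.01
finger_force: 30.0
time: 15.8
tool_pos: [0.661, -0.1107, 0.1154]
ee_rot: [-3.14, 0.005, 0.044]
wrist_force: [0.5, 1.0, -2.2]
width: 0.01
finger_force: 30.0
```

```bash
python3 -m pendant '[[0.2,0,-3,0,0,0,0],[0,0,-3,0,0,0,0],[0,0,-1,0,0,0,0],[0,0,0,0,0,0,0],[0,0,0,0,0,0,0]]';python3 - <<'E'
from h import *
im=imaging.snapshot("scene"); t=imaging.snapshot("top")
np.save("s3.npy",im);np.save("t3.npy",t)
a=cv2.resize(im[215:305,210:320,::-1],(733,600),interpolation=cv2.INTER_CUBIC)
cv2.imwrite("pics/s3.png",a)
E
```

```text
time: 16.3
tool_pos: [0.6652, -0.1117, 0.0488]
ee_rot: [3.141, -0.002, 0.044]
wrist_force: [0.6, -0.9, -2.2]
width: 0.0097
finger_force: 30.0
```

View pics/s3.png

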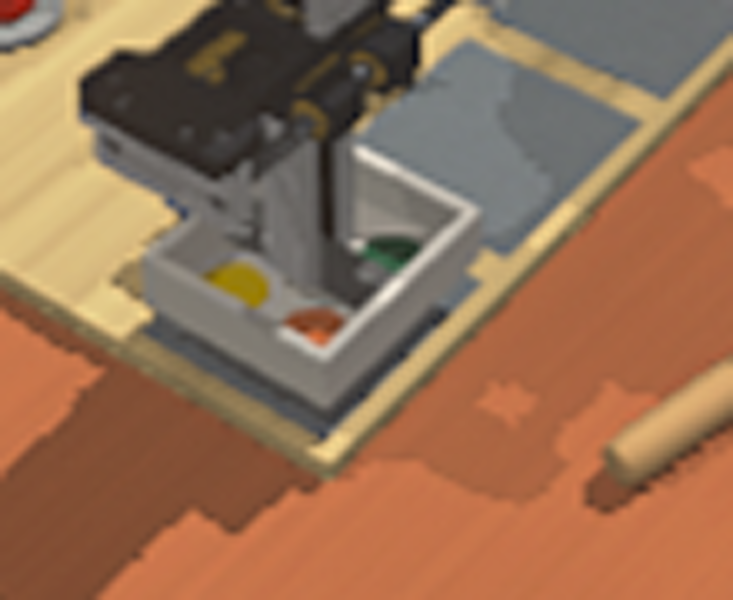

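The tray is level and hovers over bay 1 (corner near (320,400) of the crop, just above the grey rectangle). Lower it.

```bash
python3 -m pendant '[[-0.2,0.1,-1,0,0,0,0],[0,0,-0.4,0,0,0,0],[0,0,0,0,0,0,0],[0,0,0,0,0,0,0]]';python3 -m pendant '[[0,0,-0.2,0,0,0,0],[0,0,0,0,0,0,0]]'
```

```text
time: 16.8
tool_pos: [0.662, -0.1105, 0.0324]
ee_rot: [-3.141, 0.001, 0.043]
wrist_force: [1.2, -0.4, -1.3]
width: 0.0097
finger_force: 30.0
time: 17.0
tool_pos: [0.662, -0.1105, 0.0324]
ee_rot: [-3.142, 0.001, 0.043]
wrist_force: [-2.7, 1.6, 5.3]
width: 0.0099
finger_force: 30.0
```

```bash
python3 -m pendant '[[0,0,0,0,0,0,0.45],[0,0,0,0,0,0,0.45],[0,0,0,0,0,0,0.45],[0,0,3,0,0,0,0.45],[0,0,4.5,0,0,0,0.45],[0,2,4.5,0,0,0,0.45],[-0.6,4.5,0,0,0,1.4,0.45],[-0.8,4.5,0,0,0,0,0.45]]';python3 -m pendant '[[-0.8,4.5,0,0,0,0,0.45],[-0.8,4.5,0,0,0,0,0.45],[-0.8,4.5,0,0,0,0,0.45],[-0.8,4.5,0,0,0,0,0.45],[-0.8,4.5,0,0,0,0,0.45],[-0.8,4,0,0,0,0,0.45],[-0.6,3.8,0,0,0,0,0.45],[0,0,0,0,0,0,0.45]]';python3 - <<'E'
from h import *
im=imaging.snapshot("scene"); t=imaging.snapshot("top")
np.save("s4.npy",im);np.save("t4.npy",t)
a=cv2.resize(im[205:295,210:320,::-1],(488,400),interpolation=cv2.INTER_CUBIC)
b=cv2.resize(t[130:180,275:330,::-1],(440,400),interpolation=cv2.INTER_CUBIC)
cv2.imwrite("pics/s4.png",cv2.resize(np.hstack([a,b]),(800,345)))
H=hsv(t).astype(int);s,v=H[...,1],H[...,2]
for th in(120,130,140):
    m=(s<50)&(v>th);m[:125]=0;m[185:]=0;m[:,:270]=0;m[:,335:]=0
    B=max(blobs(m),key=lambda b:b[0]);ys,xs=np.nonzero(B[2]);w=plane("top",np.c_[xs,ys],.041)[:,:2]
    print(th,B[0],cv2.minAreaRect((w*1000).astype(np.float32)))
E
```

```text
time: 17.8
tool_pos: [0.6493, -0.0006, 0.1533]
ee_rot: [3.141, -0.004, 0.066]
wrist_force: [0.4, 0.4, -0.1]
width: 0.0427
finger_force: 0.0
time: 18.6
tool_pos: [0.5921, 0.3073, 0.1499]
ee_rot: [-3.14, 0.003, 0.074]
wrist_force: [-0.3, -0.4, -1.0]
width: 0.0422
finger_force: 0.0
120 342 ((662.2705688476562, -108.72575378417969), (89.3903579711914, 103.47270202636719), 2.3498446941375732)
130 284 ((662.3081665039062, -109.64234924316406), (89.3903579711914, 101.63795471191406), 2.3498446941375732)
140 129 ((660.3643188476562, -86.75192260742188), (56.09317398071289, 88.64481353759766), 88.32776641845703)
```

View pics/s4.png

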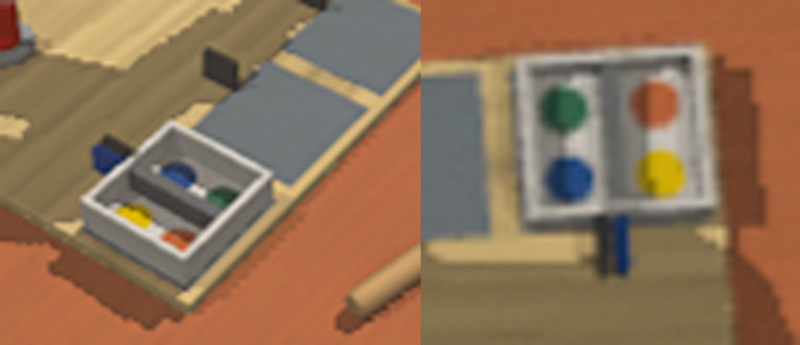

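Tray 1 sits in bay 1 with its blue fin just right of the dark tab (fit: (0.662, -0.110), yaw 2.4°). Next tray.

```bash
python3 -m pendant '[[0.15,-0.5,-3,0,0,0,0.45],[0,0,-3,0,0,0,0.45],[0,0,-1.5,0,0,0,0.45],[0,0,0,0,0,0,0.45],[0,0,0,0,0,0,0.45]]'
```

```text
time: 19.2
tool_pos: [0.5961, 0.2966, 0.0762]
ee_rot: [-3.141, 0.001, 0.067]
wrist_force: [0.1, -0.1, 0.5]
width: 0.0422
finger_force: 0.0
```

```bash
python3 -m pendant '[[-0.2,0.55,-0.9,0,0,0,0.45],[0,0,-0.7,0,0,0,0.45],[0,0,0,0,0,0,0.45],[0,0,0,0,0,0,0.45]]'
```

```text
time: 19.6
tool_pos: [0.5932, 0.3029, 0.0594]
ee_rot: [3.141, 0.002, 0.068]
wrist_force: [-0.6, -0.6, -0.2]
width: 0.0423
finger_force: 0.0
```

```bash
python3 -m pendant '[[0,0,0,0,0,0,0],[0,0,0,0,0,0,0],[0,0,0,0,0,0,0],[0,0,0,0,0,0,0],[0,0,0,0,0,0,0],[0,0,1,0,0,0,0],[0,0,2,0,0,0,0],[0,0,4,0,0,0,0]]';python3 -m pendant '[[0,0,3,0,0,0,0],[0.4,-2,0,0,0,-0.7,0],[0.9,-4,0,0,0,-0.7,0],[0.9,-4,0,0,0,0,0],[0.9,-4,0,0,0,0,0],[0.9,-4,0,0,0,0,0],[0.9,-4,0,0,0,0,0],[0.9,-4,0,0,0,0,0]]';python3 -m pendant '[[0.7,-2.3,0,0,0,0,0],[0,-1,0,0,0,0,0],[0,0,-4,0,0,0,0],[0,0,-3,0,0,0,0],[0,0,-1.5,0,0,0,0],[0,0,0,0,0,0,0],[0,0,0,0,0,0,0]]'
```

```text
time: 20.4
tool_pos: [0.5908, 0.3017, 0.1257]
ee_rot: [3.139, 0.011, 0.068]
wrist_force: [0.8, 0.2, -2.5]
width: 0.01
finger_force: 30.0
time: 21.2
tool_pos: [0.6514, 0.0412, 0.1599]
ee_rot: [-3.142, 0.002, 0.043]
wrist_force: [-0.6, 0.2, -0.2]
width: 0.0095
finger_force: 30.0
time: 21.9
tool_pos: [0.6589, 0.0105, 0.0757]
ee_rot: [-3.142, 0.0, 0.044]
wrist_force: [-0.4, -0.1, -2.1]
width: 0.0097
finger_force: 30.0
```

```bash
python3 -m pendant '[[0,-0.1,-2.5,0,0,0,0],[0,0,-1.2,0,0,0,0],[0,0,0,0,0,0,0],[0,0,0,0,0,0,0]]'
```

```text
time: 22.3
tool_pos: [0.6589, 0.009, 0.0385]
ee_rot: [3.142, 0.001, 0.044]
wrist_force: [-0.0, -0.0, -1.1]
width: 0.0099
finger_force: 30.0
```

```bash
python3 -m pendant '[[0,0.07,-0.5,0,0,0,0],[0,0,0,0,0,0,0],[0,0,0,0,0,0,0]]';python3 -m pendant '[[0,0,-0.2,0,0,0,0],[0,0,0,0,0,0,0]]'
```

```text
time: 22.6
tool_pos: [0.6586, 0.0095, 0.0329]
ee_rot: [3.142, 0.001, 0.043]
wrist_force: [-0.7, 0.7, -2.5]
width: 0.0098
finger_force: 30.0
time: 22.8
tool_pos: [0.659, 0.0095, 0.0316]
ee_rot: [3.141, 0.0, 0.043]
wrist_force: [-0.8, 0.3, 1.2]
width: 0.0094
finger_force: 30.0
```

```bash
python3 -m pendant '[[0,0,-0.1,0,0,0,0.45],[0,0,0,0,0,0,0.45],[0,0,0,0,0,0,0.45],[0,0,3,0,0,0,0.45],[0,0,4,0,0,0,0.45],[-0.5,2,4,0,0,0,0.45],[-0.9,4,0,0,0,1.4,0.45],[-0.9,4,0,0,0,0,0.45]]';python3 -m pendant '[[-0.9,4,0,0,0,0,0.45],[-0.9,4,0,0,0,0,0.45],[-0.9,4,0,0,0,0,0.45],[-0.9,4,0,0,0,0,0.45],[-0.6,3.3,0,0,0,0,0.45],[0,0,-3,0,0,0,0.45],[0,0,0,0,0,0,0.45],[0,0,0,0,0,0,0.45]]'
```

```text
time: 23.6
tool_pos: [0.6365, 0.11, 0.1422]
ee_rot: [-3.141, -0.003, 0.066]
wrist_force: [0.2, 0.9, -0.3]
width: 0.0422
finger_force: 0.0
time: 24.4
tool_pos: [0.5927, 0.302, 0.1084]
ee_rot: [3.14, 0.004, 0.068]
wrist_force: [0.8, -0.4, 0.3]
width: 0.0426
finger_force: 0.0
```

```bash
python3 -m pendant '[[0.1,0,-3,0,0,0,0.45],[0,0,-3,0,0,0,0.45],[0,0,-0.8,0,0,0,0.45],[0,0,0,0,0,0,0.45],[0,0,0,0,0,0,0.45]]'
```

```text
time: 24.9
tool_pos: [0.5957, 0.3025, 0.0436]
ee_rot: [-3.141, -0.001, 0.067]
wrist_force: [-0.0, 0.4, -0.2]
width: 0.0427
finger_force: 0.0
```

Down to 0.034, grip, lift, carry to bay 3 (0.6533, 0.1298).

```bash
python3 -m pendant '[[-0.2,0,-0.95,0,0,0,0.45],[0,0,0,0,0,0,0.45],[0,0,0,0,0,0,0],[0,0,0,0,0,0,0],[0,0,0,0,0,0,0],[0,0,0,0,0,0,0],[0,0,0,0,0,0,0],[0,0,0,0,0,0,0]]';python3 -m pendant '[[0,0,1,0,0,0,0],[0,0,2,0,0,0,0],[0,0,3,0,0,0,0],[0,0,3,0,0,0,0],[0.7,-2,0,0,0,-0.7,0],[1.3,-4,0,0,0,-0.7,0],[1.3,-4,0,0,0,0,0],[1.3,-4,0,0,0,0,0]]';python3 -m pendant '[[1,-2.3,0,0,0,0,0],[0.3,-1,0,0,0,0,0],[0,0,-2,0,0,0,0],[0,0,-2,0,0,0,0],[0,0,0,0,0,0,0],[0,0,0,0,0,0,0]]'
```

```text
time: 25.7
tool_pos: [0.5925, 0.3027, 0.0322]
ee_rot: [-3.141, 0.001, 0.068]
wrist_force: [0.5, 0.7, 0.7]
width: 0.0101
finger_force: 30.0
time: 26.5
tool_pos: [0.6384, 0.1613, 0.1224]
ee_rot: [3.141, 0.002, 0.044]
wrist_force: [0.2, 0.3, -1.2]
width: 0.01
finger_force: 30.0
time: 27.1
tool_pos: [0.6508, 0.1303, 0.0818]
ee_rot: [-3.141, 0.003, 0.044]
wrist_force: [-0.7, -0.2, -1.2]
width: 0.0098
finger_force: 30.0
```

```bash
python3 -m pendant '[[0.1,-0.05,-2.5,0,0,0,0],[0,0,-1.8,0,0,0,0],[0,0,0,0,0,0,0],[0,0,0,0,0,0,0]]'
```

```text
time: 27.5
tool_pos: [0.6529, 0.1296, 0.0403]
ee_rot: [-3.141, 0.0, 0.044]
wrist_force: [-0.2, -0.1, -1.9]
width: 0.0098
finger_force: 30.0
```

```bash
python3 -m pendant '[[0,0,-0.8,0,0,0,0],[0,0,0,0,0,0,0],[0,0,0,0,0,0,0]]';python3 -m pendant '[[0,0,-0.2,0,0,0,0],[0,0,0,0,0,0,0]]'
```

```text
time: 27.8
tool_pos: [0.6526, 0.1291, 0.0315]
ee_rot: [-3.141, 0.001, 0.043]
wrist_force: [0.3, -0.2, -1.6]
width: 0.0097
finger_force: 30.0
time: 28.0
tool_pos: [0.6531, 0.1291, 0.0302]
ee_rot: [-3.141, -0.0, 0.043]
wrist_force: [-0.1, 0.5, 1.8]
width: 0.0102
finger_force: 30.0
```

```bash
python3 -m pendant '[[0,0,-0.1,0,0,0,0.45],[0,0,0,0,0,0,0.45],[0,0,0,0,0,0,0.45],[0,0,3,0,0,0,0.45],[-2,0,5,0,0,0,0.7],[-4,-1,5,0,0,0,0.75],[-4,-1,5,0,0,0,0.75],[-4,0,2,0,0,0,0.75]]';python3 -m pendant '[[-4,0,0,0,0,0,0.75],[-2,0,0,0,0,0,0.75]]';python3 - <<'E'
from h import *
im=imaging.snapshot("scene"); t=imaging.snapshot("top")
np.save("s5.npy",im);np.save("t5.npy",t)
cv2.imwrite("pics/t5.png",cv2.resize(t[130:245,165:390,::-1],None,fx=3.5,fy=3.5,interpolation=cv2.INTER_CUBIC))
cv2.imwrite("pics/s5.png",cv2.resize(im[140:325,90:390,::-1],None,fx=2.65,fy=2.65,interpolation=cv2.INTER_CUBIC))
E
```

```text
time: 28.8
tool_pos: [0.5326, 0.1128, 0.2049]
ee_rot: [3.141, -0.003, 0.042]
wrist_force: [0.6, 0.7, 0.2]
width: 0.0689
finger_force: 0.0
time: 29.0
tool_pos: [0.4698, 0.1135, 0.2024]
ee_rot: [3.142, 0.001, 0.044]
wrist_force: [1.0, -0.2, -0.5]
width: 0.0705
finger_force: 0.0
```

View pics/t5.png

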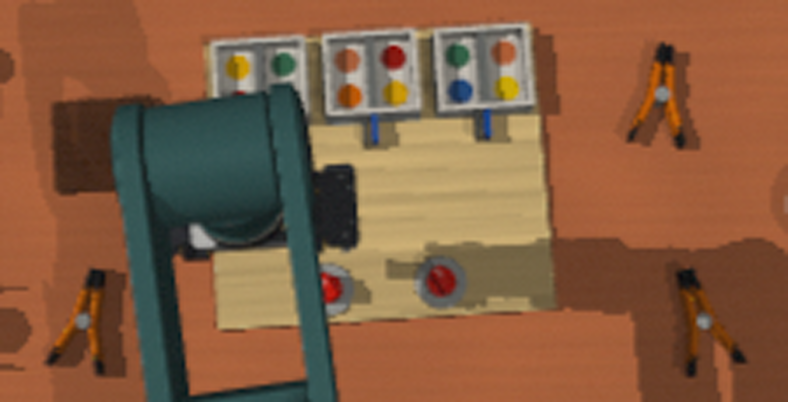

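View pics/s5.png

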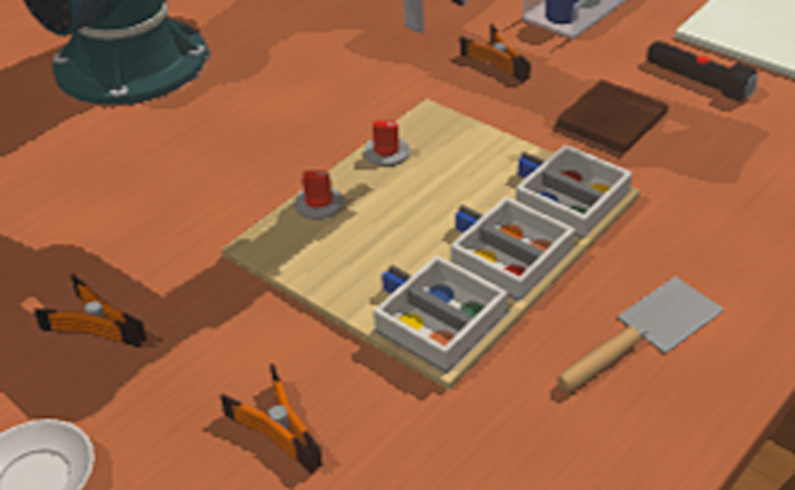

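Trays stand in all three bays, each fin to the right of its tab, and the knobs have turned. The three clips are unmoved: pads in the t5 crop at (53,360)/(99,367), (632,136)/(680,141) and (691,367)/(743,356).

```bash
cat > clip.py <<'E'
from h import *
np.set_printoptions(precision=4,suppress=True)
def clips(img):
    """clip pose from orange+black mask in the top view, at z=.026"""
    H=hsv(img).astype(int);h,s,v=H[...,0],H[...,1],H[...,2]
    o=((h>8)&(h<20)&(s>205)&(v>110)).astype(np.uint8)
    o=cv2.morphologyEx(o,cv2.MORPH_CLOSE,np.ones((5,5)))
    for a,c,M,b in blobs(o,25):
        x,y,w,hh=b
        if not(w<30 and hh<30): continue
        win=np.zeros_like(M);win[y-5:y+hh+6,x-5:x+w+6]=1
        k=((v<60)&win)
        w_=plane("top",[c],.024)[0,:2]
        print("orange",a,c.round(1),w_,"dark:",[(int(B[0]),B[1].round(1),plane("top",[B[1]],.024)[0,:2]) for B in blobs(k,2)])
E
python3 - <<'E'
from clip import *
clips(np.load("t5.npy"))
tc=lambda p:((p[0]+.5)/3.5+165-.5,(p[1]+.5)/3.5+130-.5); sc=lambda p:((p[0]+.5)/2.65+90-.5,(p[1]+.5)/2.65+140-.5)
for n,P4 in(("L",((95,275),(83,321),(53,360),(99,367))),("TR",((665,50),(662,94),(632,136),(680,141))),("BR",((686,277),(704,321),(691,367),(743,356)))):
    j,p,a,b=[plane("top",tc(q),.026)[0,:2] for q in P4]
    m=(a+b)/2;d=j-m;e=a-b
    print(n,"jaw",j,"piv",p,"padmid",m,"sep",np.hypot(*e),"axis",np.degrees([np.arctan2(d[1],d[0]),np.arctan2(-e[0],e[1])]),"L",np.hypot(*(p-m)),np.hypot(*(j-p)))
print(tri(sc((93,307)),tc((704,321))),tri(sc((278,410)),tc((662,94))),tri(sc((500,45)),tc((83,321))))
E
```

```text
orange 143 [353.6 157.1] [ 0.6301 -0.3004] dark: [(18, array([354.7, 145. ]), array([ 0.677 , -0.3073])), (3, array([345.3, 168. ]), array([ 0.5893, -0.2675])), (8, array([359. , 169.5]), array([ 0.5824, -0.3178]))]
orange 26 [264.5 157. ] [0.6385 0.0334] dark: []
orange 102 [188.4 220.7] [0.4038 0.3188] dark: [(19, array([192.1, 209.6]), array([0.4446, 0.3055])), (7, array([180., 232.]), array([0.3628, 0.349 ])), (9, array([193.1, 234.4]), array([0.3531, 0.3005]))]
orange 71 [365.8 220.5] [ 0.3926 -0.3311] dark: [(29, array([360.9, 209.9]), array([ 0.4317, -0.3156])), (13, array([375.4, 231.5]), array([ 0.3521, -0.3628])), (14, array([362.1, 234.1]), array([ 0.3436, -0.3144]))]
L jaw [0.4495 0.3063] piv [0.4012 0.3183] padmid [0.3569 0.325 ] sep 0.04924927772046466 axis [-11.4036  -9.4793] L 0.04476240880300339 0.04981702793351215
TR jaw [ 0.6806 -0.3069] piv [ 0.6321 -0.3009] padmid [ 0.5837 -0.2917] sep 0.0508104498917289 axis [-8.911  -7.4193] L 0.049275456372111205 0.04886454668764854
BR jaw [ 0.4355 -0.3144] piv [ 0.3893 -0.3301] padmid [ 0.3474 -0.3408] sep 0.05495901839074514 axis [16.7136 10.8383] L 0.043243383261687245 0.04873517114267652
[ 0.3894 -0.3292  0.0282] [ 0.6315 -0.2997  0.0295] [0.402  0.3186 0.0294]
```

```bash
python3 -m pendant '[[-1,-3.8,0,0,0,1.1,0.75],[-1,-3.8,0,0,0,1.1,0.75],[-1,-3.8,0,0,0,1.1,0.75],[-1,-3.8,0,0,0,1.1,0.75],[-1,-3.8,0,0,0,1.1,0.75],[-1,-3.8,0,0,0,1.1,0.75],[-1,-3.8,0,0,0,1.1,0.75],[-1,-3.8,0,0,0,1.1,0.75]]';python3 -m pendant '[[-1,-3.8,0,0,0,1.1,0.75],[-1,-3.8,0,0,0,1.1,0.75],[-1,-3.8,0,0,0,1.1,0.75],[-1,-3.8,0,0,0,0,0.75],[0,0,-5,0,0,0,0.75],[0,0,-4,0,0,0,0.75],[0,0,0,0,0,0,0.75],[0,0,0,0,0,0,0.75]]'
```

```text
time: 29.9
tool_pos: [0.392, -0.1926, 0.2009]
ee_rot: [-3.141, 0.002, 0.197]
wrist_force: [0.4, 0.4, 0.8]
width: 0.0704
finger_force: 0.0
time: 30.7
tool_pos: [0.3521, -0.3426, 0.111]
ee_rot: [-3.14, 0.003, 0.254]
wrist_force: [-0.0, -0.5, 0.1]
width: 0.0702
finger_force: 0.0
```

```bash
python3 -m pendant '[[-0.6,0.3,-4,0,0,0.5,0.85],[0,0,-3,0,0,0,0.85],[0,0,0,0,0,0,0.85],[0,0,0,0,0,0,0.85]]'
```

```text
time: 31.1
tool_pos: [0.3475, -0.3408, 0.0442]
ee_rot: [3.138, 0.0, 0.264]
wrist_force: [-0.2, -0.6, -0.4]
width: 0.0798
finger_force: 0.0
```

```bash
python3 -m pendant '[[-0.1,0.1,-2,0,0,0,0.85],[0,0,-0.9,0,0,0,0.85],[0,0,0,0,0,0,0.85],[0,0,0,0,0,0,0.85]]'
```

```text
time: 31.5
tool_pos: [0.3459, -0.3393, 0.0141]
ee_rot: [3.139, 0.001, 0.263]
wrist_force: [-0.2, -0.4, 0.2]
width: 0.0797
finger_force: 0.0
```

```bash
python3 -m pendant '[[0,0,0,0,0,0,0.3],[0,0,0,0,0,0,0],[0,0,0,0,0,0,0],[0,0,0,0,0,0,0],[0,0,0,0,0,0,0],[0,0,0,0,0,0,0],[0,0,0,0,0,0,0]]';python3 -m pendant '[[0,0,0.5,0,0,0,0],[0,0,1,0,0,0,0],[0,0,2,0,0,0,0],[0,0,2,0,0,0,0],[0,0,2,0,0,0,0],[0,0,0,0,0,0,0]]'
python3 - <<'E'
from h import *
im=imaging.snapshot("scene"); t=imaging.snapshot("top")
np.save("s6.npy",im);np.save("t6.npy",t)
a=cv2.resize(im[220:310,60:170,::-1],(488,400),interpolation=cv2.INTER_CUBIC)
b=cv2.resize(t[185:255,335:390,::-1],(314,400),interpolation=cv2.INTER_CUBIC)
cv2.imwrite("pics/s6.png",np.hstack([a,b]))
E
```

```text
time: 32.2
tool_pos: [0.3452, -0.3387, 0.013]
ee_rot: [3.141, 0.002, 0.263]
wrist_force: [-1.7, -0.1, 3.9]
width: 0.0273
finger_force: 10.5
time: 32.8
tool_pos: [0.3467, -0.34, 0.091]
ee_rot: [3.136, -0.001, 0.263]
wrist_force: [0.4, -0.9, -1.0]
width: 0.0238
finger_force: 30.0
```

View pics/s6.png

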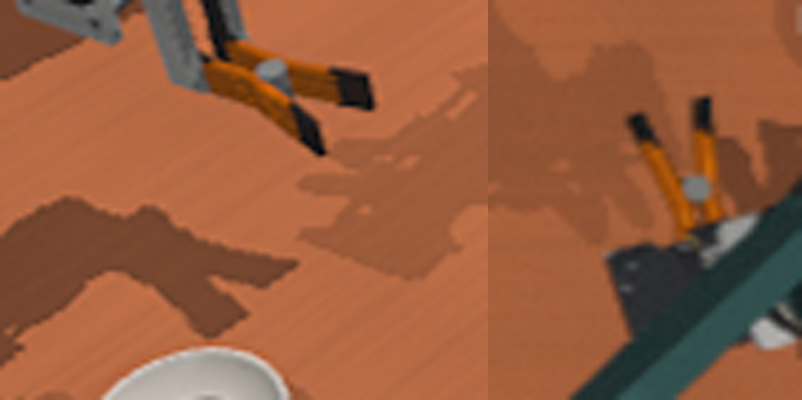

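The clip is held, wide open and level: pivot at (697,188) and jaws at (635,117)/(703,100) in the top half of the composite.

```bash
cat > held.py <<'E'
from h import *
np.set_printoptions(precision=4,suppress=True)
def held(piv_s,piv_t,jaws_t,jaws_s=None):
    o=robot.get_obs();p=np.array(o["tool_pos"]);y=o["ee_rot"][2]
    X=tri(piv_s,piv_t);J=np.mean([plane("top",j,X[2])[0] for j in jaws_t],0)
    e=np.array([[np.cos(y),np.sin(y)],[-np.sin(y),np.cos(y)]])
    d=J-X
    print("pivot",X,"jawmid",J,"tool",p,y);print("pivot rel tool along x,left:",e@(X-p)[:2],"dz",X[2]-p[2],"axis-yaw deg",np.degrees(np.arctan2(d[1],d[0])-y))
E
python3 - <<'E'
from held import *
t=lambda u,v:((u-488+.5)/5.714+335-.5,(v+.5)/5.714+185-.5)
s=lambda u,v:((u+.5)/4.44+60-.5,(v+.5)/4.44+220-.5)
held(s(272,70),t(697,187),[t(640,128),t(703,114)])
E
```

```text
pivot [ 0.3983 -0.3276  0.1051] jawmid [ 0.4382 -0.315   0.1051] tool [ 0.3452 -0.3383  0.0877] 0.26335878990819594
pivot rel tool along x,left: [ 0.0541 -0.0034] dz 0.017479990647833177 axis-yaw deg 2.457321276346127
```

```bash
python3 -m pendant '[[0,0,4,0,0,0,0],[2,2.8,2,0,0,-2.1,0],[2.4,3.3,0,0,0,-2.1,0],[2.4,3.3,0,0,0,-2.1,0],[2.4,3.3,0,0,0,-2.1,0],[2.4,3.3,0,0,0,-2.1,0],[2.4,3.3,0,0,0,-2.1,0],[2,3.3,0,0,0,0,0]]'; python3 -m pendant '[[0,0,-4,0,0,0,0],[0,0,-3,0,0,0,0],[0,0,0,0,0,0,0],[0,0,0,0,0,0,0]]'
```

```text
time: 33.7
tool_pos: [0.5051, -0.1105, 0.1455]
ee_rot: [-3.14, 0.005, 0.043]
wrist_force: [0.2, -0.2, -0.7]
width: 0.0236
finger_force: 30.0
time: 34.1
tool_pos: [0.5041, -0.112, 0.0763]
ee_rot: [-3.14, 0.005, 0.043]
wrist_force: [1.0, -0.3, -0.7]
width: 0.0237
finger_force: 30.0
```

```bash
python3 -m pendant '[[0.15,0,-0.9,0,0,0,0],[0,0,0,0,0,0,0],[0,0,0,0,0,0,0]]'
python3 - <<'E'
from h import *
im=imaging.snapshot("scene"); t=imaging.snapshot("top")
np.save("s7.npy",im);np.save("t7.npy",t);print(robot.get_obs()["tool_pos"])
a=cv2.resize(im[205:265,210:270,::-1],(400,400),interpolation=cv2.INTER_CUBIC)
b=cv2.resize(t[150:210,275:335,::-1],(400,400),interpolation=cv2.INTER_CUBIC)
cv2.imwrite("pics/s7.png",np.hstack([a,b]))
E
```

```text
time: 34.4
tool_pos: [0.5071, -0.1128, 0.0695]
ee_rot: [3.141, 0.0, 0.043]
wrist_force: [-0.4, -0.2, -0.4]
width: 0.0237
finger_force: 30.0
[ 0.50712782 -0.11277211  0.06952937]
```

View pics/s7.png

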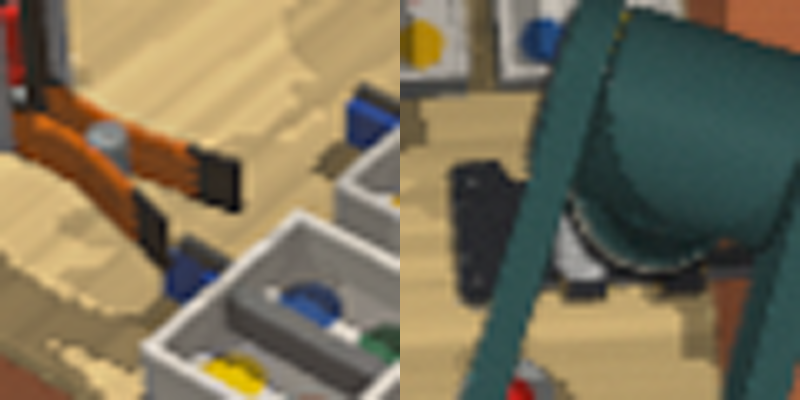

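The scene half shows open jaws with tips near (240,160) and (165,225), above the blue fin at (190,270) with the dark tab behind it. The top half is occluded by the arm.

Run:
```python
from h import *
np.set_printoptions(precision=4,suppress=True)
s=lambda u,v:((u+.5)/6.667+210-.5,(v+.5)/6.667+205-.5)
O=np.array([.5827,.0064]);R=np.array([[.999,.044],[-.044,.999]])
for n,q,z in(("pivot",(108,130),.084),("+yjaw outer end",(241,160),.084),("+yjaw inner/lower top",(236,165),.084),("-yjaw end",(168,232),.084),("-yjaw base in",(138,188),.084),("+yjaw black base",(193,148),.084),("fin front top",(175,238),.038),("fin back top",(218,258),.038),("tab front top",(190,236),.038)):
    X=plane("scene",s(*q),z)[0,:2];print(n,X,"board",R@(X-O)*1000-[0,-120])
for n,X in(("pivot",(.5071+.054*.999,-.1128+.054*.044,.084)),("tab top front",(.5827+.0053,.0064-.111,.038))): print(n,(proj("scene",X)-[209.5,204.5])*6.667)
```

```text
pivot [ 0.5579 -0.1095] board [-29.8324   5.306 ]
+yjaw outer end [ 0.6117 -0.089 ] board [24.741  23.3734]
+yjaw inner/lower top [ 0.6121 -0.0925] board [25.0257 19.8751]
-yjaw end [ 0.6175 -0.1381] board [ 28.4176 -25.8392]
-yjaw base in [ 0.5912 -0.1271] board [  2.6308 -13.7197]
+yjaw black base [ 0.592  -0.0958] board [ 4.7785 17.4577]
fin front top [ 0.5869 -0.1043] board [-0.6306  9.1797]
fin back top [ 0.6085 -0.1019] board [20.9746 10.6617]
tab front top [ 0.5909 -0.0996] board [ 3.5323 13.7772]
pivot [[112.4624 134.8776]]
tab top front [[176.9661 239.9602]]
```

```bash
python3 -m pendant '[[-0.3,0.05,-1,0,0,0,0],[0,0,-1,0,0,0,0],[0,0,-1,0,0,0,0],[0,0,0,0,0,0,0],[0,0,0,0,0,0,0]]'
```

```text
time: 35.0
tool_pos: [0.5031, -0.1117, 0.0378]
ee_rot: [-3.141, 0.003, 0.043]
wrist_force: [0.7, -0.6, -1.8]
width: 0.0239
finger_force: 30.0
```

```bash
python3 -m pendant '[[0.05,-0.05,-0.5,0,0,0,0],[0,0,-0.4,0,0,0,0],[0,0,0,0,0,0,0],[0,0,0,0,0,0,0]]'
```

```text
time: 35.4
tool_pos: [0.504, -0.1124, 0.0295]
ee_rot: [-3.142, 0.002, 0.043]
wrist_force: [0.3, 0.3, -0.6]
width: 0.0238
finger_force: 30.0
```

```bash
python3 -m pendant '[[0,0,-0.2,0,0,0,0],[0,0,0,0,0,0,0],[0,0,0,0,0,0,0.35],[0,0,0,0,0,0,0.45],[0,0,0,0,0,0,0.55],[0,0,0,0,0,0,0.65],[0,0,0,0,0,0,0.8],[0,0,0,0,0,0,0.8]]';python3 -m pendant '[[0,0,0,0,0,0,0.8],[0,0,0,0,0,0,0.8]]'
```

```text
time: 36.2
tool_pos: [0.5041, -0.1127, 0.0278]
ee_rot: [3.141, 0.002, 0.043]
wrist_force: [1.0, 0.4, 0.3]
width: 0.0681
finger_force: 0.0
time: 36.4
tool_pos: [0.5041, -0.1125, 0.0277]
ee_rot: [3.141, 0.002, 0.043]
wrist_force: [0.4, -0.9, 0.6]
width: 0.0749
finger_force: 0.0
```

```bash
python3 -m pendant '[[0,0,2,0,0,0,0.8],[0,0,3,0,0,0,0.8],[0,0,4,0,0,0,0.8],[0.7,-2,3,0,0,-2.2,0.8],[1.6,-4,0,0,0,-2.2,0.8],[1.6,-4,0,0,0,-2.2,0.8],[1.6,-4,0,0,0,-2.4,0.8],[1.6,-3,0,0,0,-2.4,0.8]]';python3 -m pendant '[[0.9,-1,0,0,0,0,0.85],[0,0,0,0,0,0,0.85]]'
python3 - <<'E'
from clip import *
im=imaging.snapshot("scene"); t=imaging.snapshot("top")
np.save("s8.npy",im);np.save("t8.npy",t);print(robot.get_obs()["tool_pos"])
clips(t)
a=cv2.resize(im[195:290,190:320,::-1],(547,400),interpolation=cv2.INTER_CUBIC)
b=cv2.resize(t[130:230,255:315,::-1],(240,400),interpolation=cv2.INTER_CUBIC)
cv2.imwrite("pics/s8.png",np.hstack([a,b]))
E
```

```text
time: 37.2
tool_pos: [0.5753, -0.2849, 0.1475]
ee_rot: [3.141, 0.002, -0.159]
wrist_force: [0.4, 0.4, -0.1]
width: 0.0751
finger_force: 0.0
time: 37.4
tool_pos: [0.5844, -0.2942, 0.1465]
ee_rot: [-3.141, 0.003, -0.158]
wrist_force: [0.5, 0.3, 0.4]
width: 0.0798
finger_force: 0.0
[ 0.5837 -0.292   0.1471]
orange 117 [303.2 176.9] [ 0.5589 -0.1095] dark: [(4, array([300. , 165.5]), array([ 0.6027, -0.0991])), (3, array([305., 166.]), array([ 0.6003, -0.1177])), (2, array([302.5, 169. ]), array([ 0.589, -0.108])), (3, array([310., 190.]), array([ 0.509 , -0.1329]))]
orange 115 [188.3 221.1] [0.4024 0.319 ] dark: [(19, array([192.1, 209.6]), array([0.4446, 0.3055])), (5, array([179.8, 231.8]), array([0.3636, 0.3498])), (8, array([193.2, 234.5]), array([0.3529, 0.2999]))]
```

View pics/s8.png

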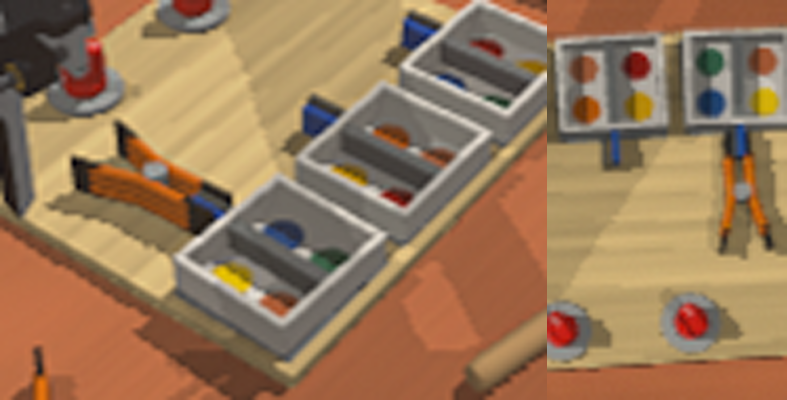

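Clip 1 is closed on both fin and tab of bay 1: black jaws at (215,205) straddle the fin, with the tab behind. From here on I'll check numerically. First, confirm the next clip hasn't been knocked.

```bash
cat > so.py <<'E'
from clip import *
def sor(im,box=None):
    H=hsv(im).astype(int);h,s,v=H[...,0],H[...,1],H[...,2]
    o=(h>8)&(h<20)&(s>205)&(v>110)
    o=cv2.morphologyEx(o.astype(np.uint8),cv2.MORPH_CLOSE,np.ones((5,5)))
    for a,c,M,b in blobs(o,20):
        if b[2]<60 and b[3]<60 and c[1]>140: print("scene orange",int(a),c.round(1),b)
E
python3 - <<'E'
from so import *
for f in("s5","s8"): print(f);sor(np.load(f+".npy"))
E
```

```text
s5
scene orange 94 [275.5 158.8] [267 152  18  14]
scene orange 237 [123.6 259.8] [109 248  28  20]
scene orange 262 [193.1 299.3] [178 284  28  29]
s8
scene orange 113 [276.2 159.7] [267 152  18  15]
scene orange 215 [224.3 238.5] [212 228  25  21]
scene orange 235 [194.7 298.8] [181 284  24  30]
```

```bash
python3 -m pendant '[[0,0,-4,0,0,0,0.85],[0,0,-4,0,0,0,0.85],[0,0,-2.5,0,0,0,0.85],[0,0,0,0,0,0,0.85],[0,0,0,0,0,0,0.85]]'
```

```text
time: 38.0
tool_pos: [0.584, -0.2915, 0.0432]
ee_rot: [-3.141, 0.002, -0.155]
wrist_force: [0.2, 0.7, 0.3]
width: 0.0802
finger_force: 0.0
```

```bash
python3 -m pendant '[[0,-0.1,-2,0,0,0,0.85],[0,0,-0.85,0,0,0,0.85],[0,0,0,0,0,0,0.85],[0,0,0,0,0,0,0.85]]';python3 -m pendant '[[0,0,0,0,0,0,0.3],[0,0,0,0,0,0,0],[0,0,0,0,0,0,0],[0,0,0,0,0,0,0],[0,0,0,0,0,0,0],[0,0,0,0,0,0,0],[0,0,0,0,0,0,0],[0,0,0,0,0,0,0]]'
```

```text
time: 38.4
tool_pos: [0.5847, -0.2936, 0.0155]
ee_rot: [3.141, 0.0, -0.155]
wrist_force: [0.5, -0.2, -0.2]
width: 0.0797
finger_force: 0.0
time: 39.2
tool_pos: [0.5844, -0.2939, 0.0146]
ee_rot: [3.141, 0.001, -0.156]
wrist_force: [-1.0, -0.9, 4.2]
width: 0.0236
finger_force: 30.0
```

```bash
python3 -m pendant '[[0,0,1,0,0,0,0],[0,0,3,0,0,0,0],[0,0,5,0,0,0,0],[0,0,5,0,0,0,0],[-1.1,4.3,2,0,0,1.7,0],[-1.2,4.3,0,0,0,1.7,0],[-1.2,4.3,0,0,0,1.7,0],[-1.2,4.3,0,0,0,1.7,0]]'; python3 -m pendant '[[-1.2,4.3,0,0,0,1.7,0],[-1.2,4.3,0,0,0,1.7,0],[-1.2,3.3,0,0,0,1.3,0],[0,1.1,-4,0,0,0,0],[0,0,-4,0,0,0,0],[0,0,-2,0,0,0,0],[0,0,0,0,0,0,0],[0,0,0,0,0,0,0]]'
```

```text
time: 40.0
tool_pos: [0.5362, -0.1194, 0.1741]
ee_rot: [-3.141, 0.002, -0.036]
wrist_force: [0.6, 0.1, -0.8]
width: 0.0233
finger_force: 30.0
time: 40.8
tool_pos: [0.5011, 0.0088, 0.0744]
ee_rot: [-3.141, 0.002, 0.045]
wrist_force: [0.1, -0.3, -0.1]
width: 0.0233
finger_force: 30.0
```

```bash
python3 -m pendant '[[-0.15,-0.1,-0.5,0,0,0,0],[0,0,0,0,0,0,0],[0,0,0,0,0,0,0]]'
cat > hov.py <<'E'
from so import *
def hov(im,tool,up=.0145,L=.053,yaw=.044):
    """orange + grey pivot of the held clip in the scene view, compared with the projection expected"""
    X=np.array([tool[0]+L*np.cos(yaw),tool[1]+L*np.sin(yaw),tool[2]+up]);q=proj("scene",X)[0]
    H=hsv(im).astype(int);h,s,v=H[...,0],H[...,1],H[...,2]
    yy,xx=np.mgrid[:384,:512];near=(np.hypot(xx-q[0],yy-q[1])<25)
    o=(h>8)&(h<20)&(s>205)&(v>110)&near
    g=(s<75)&(v>70)&(v<190)&(np.hypot(xx-q[0],yy-q[1])<9)
    d=(v<55)&near
    print("pred",q.round(1),"orange",[(int(b[0]),b[1].round(1)) for b in blobs(o,10)],"grey",[(int(b[0]),b[1].round(1),plane("scene",b[1],tool[2]+up-.002)[0,:2]) for b in blobs(g,4)])
    print("dark",[(int(b[0]),b[1].round(1),b[3],plane("scene",b[1],tool[2]+up-.014)[0,:2]) for b in blobs(d,6)])
E
python3 - <<'E'
from hov import *
hov(np.load("s7.npy"),[.5071,-.1128,.0695])
im=imaging.snapshot("scene");np.save("s9.npy",im);p=robot.get_obs()["tool_pos"];print(p);hov(im,p)
E
```

```text
time: 41.1
tool_pos: [0.5002, 0.0074, 0.0701]
ee_rot: [3.141, -0.0, 0.045]
wrist_force: [0.4, 0.2, -0.2]
width: 0.0231
finger_force: 30.0
pred [226.1 224.6] orange [(11, array([221.6, 220.8])), (33, array([221.1, 226.6])), (14, array([232.8, 226.4]))] grey [(29, array([226. , 225.8]), array([ 0.5616, -0.1126]))]
dark [(58, array([214.8, 212.1]), array([213, 203,   6,  19], dtype=int32), array([ 0.4858, -0.081 ])), (45, array([242.4, 231.9]), array([239, 228,   7,   9], dtype=int32), array([ 0.6029, -0.0932])), (30, array([232.5, 239.5]), array([230, 234,   6,  11], dtype=int32), array([ 0.6024, -0.1316]))]
[0.5002 0.0074 0.07  ]
pred [253.3 202. ] orange [(36, array([250.9, 204.4])), (12, array([262.7, 203.7]))] grey [(21, array([255.8, 203.4]), array([0.561 , 0.0114]))]
dark [(75, array([241.9, 191.5]), array([239, 180,   8,  26], dtype=int32), array([0.4804, 0.0404])), (41, array([271.5, 208.6]), array([269, 205,   6,   8], dtype=int32), array([0.6015, 0.0329])), (35, array([264.2, 216.7]), array([262, 212,   8,  10], dtype=int32), array([ 0.6081, -0.008 ]))]
```

```bash
python3 -m pendant '[[-0.8,-0.35,0,0,0,0,0],[0,0,0,0,0,0,0],[0,0,0,0,0,0,0]]'
python3 - <<'E'
from hov import *
im=imaging.snapshot("scene");np.save("s10.npy",im);p=robot.get_obs()["tool_pos"];hov(im,p,L=.059)
R=np.array([[.999,.044],[-.044,.999]]);O=np.array([.5827,.0064])
B=lambda x,y,yb:(R@(np.array([x,y])-O)*1000-[0,yb]).round(1)
print("clip1 hover ref pivot/jaws in bay frame",B(.5616,-.1126,-120),B(.6029,-.0932,-120),B(.6024,-.1316,-120))
E
```

```text
time: 41.45
tool_pos: [0.4914, 0.004, 0.0692]
ee_rot: [-3.142, 0.001, 0.045]
wrist_force: [0.7, 0.2, -1.0]
width: 0.0234
finger_force: 30.0
pred [251.9 202.4] orange [(51, array([247.9, 204.2])), (11, array([259.5, 203.5]))] grey [(21, array([252.5, 202.9]), array([0.5513, 0.008 ]))]
dark [(69, array([239. , 192.4]), array([237, 182,   7,  24], dtype=int32), array([0.4758, 0.0324])), (43, array([268.3, 208.2]), array([265, 204,   7,   9], dtype=int32), array([0.5925, 0.0292])), (36, array([261.1, 215.9]), array([258, 210,   9,  11], dtype=int32), array([ 0.5986, -0.01  ]))]
clip1 hover ref pivot/jaws in bay frame [-26.3   2. ] [15.8 19.6] [ 13.6 -18.7]
```

```bash
python3 -m pendant '[[0,0.1,-1,0,0,-2,0],[0,0,-1,0,0,0,0],[0,0,-1,0,0,0,0],[0,0,0,0,0,0,0],[0,0,0,0,0,0,0]]'
python3 - <<'E'
from hov import *
im=imaging.snapshot("scene");np.save("s11.npy",im);p=robot.get_obs()["tool_pos"];hov(im,p,L=.059,yaw=.01)
E
```

```text
time: 42.0
tool_pos: [0.4913, 0.0051, 0.0386]
ee_rot: [-3.141, 0.003, 0.011]
wrist_force: [-0.6, -0.4, -0.7]
width: 0.0235
finger_force: 30.0
pred [252.  210.8] orange [(47, array([247. , 212.9])), (21, array([259.8, 213.4]))] grey [(20, array([252.8, 211.5]), array([0.553 , 0.0063]))]
dark [(63, array([240.1, 199.2]), array([237, 189,   8,  19], dtype=int32), array([0.4736, 0.0377])), (28, array([267.8, 216.1]), array([265, 213,   6,   7], dtype=int32), array([0.591 , 0.0288])), (35, array([259.9, 223.7]), array([258, 219,   5,  10], dtype=int32), array([ 0.5949, -0.0117]))]
```

```bash
python3 -m pendant '[[0,0.05,-0.5,0,0,0,0],[0,0,-0.4,0,0,0,0],[0,0,0,0,0,0,0],[0,0,0,0,0,0,0]]'
```

```text
time: 42.45
tool_pos: [0.4915, 0.0056, 0.0299]
ee_rot: [-3.142, 0.002, 0.01]
wrist_force: [0.1, -0.3, -0.5]
width: 0.023
finger_force: 30.0
```

```bash
python3 -m pendant '[[0,0,-0.15,0,0,0,0],[0,0,0,0,0,0,0],[0,0,0,0,0,0,0.35],[0,0,0,0,0,0,0.45],[0,0,0,0,0,0,0.55],[0,0,0,0,0,0,0.65],[0,0,0,0,0,0,0.8],[0,0,0,0,0,0,0.8]]';python3 -m pendant '[[0,0,0,0,0,0,0.8],[0,0,0,0,0,0,0.8],[0,0,2,0,0,0,0.8],[0,0,4,0,0,0,0.8],[0,0,4,0,0,0,0.8],[-3,0,4,0,0,0,0.8],[-4,0,0,0,0,8,0.8],[0,0,0,0,0,8,0.8]]'
python3 - <<'E'
from so import *
im=imaging.snapshot("scene");t=imaging.snapshot("top");np.save("s12.npy",im);np.save("t12.npy",t);sor(im);clips(t)
E
```

```text
time: 43.25
tool_pos: [0.4919, 0.0053, 0.0289]
ee_rot: [3.141, 0.001, 0.01]
wrist_force: [0.5, 0.2, 0.3]
width: 0.068
finger_force: 0.0
time: 44.05
tool_pos: [0.4189, 0.0057, 0.17]
ee_rot: [3.141, 0.0, 0.295]
wrist_force: [-0.2, -0.5, -0.2]
width: 0.0754
finger_force: 0.0
scene orange 113 [276.4 159.8] [267 152  18  16]
scene orange 175 [250.7 216.2] [239 206  24  19]
scene orange 214 [224.2 238.4] [212 228  25  21]
orange 25 [263.9 156.8] [0.6393 0.0356] dark: []
orange 106 [303.5 176.2] [ 0.5616 -0.1107] dark: [(8, array([300.1, 165.5]), array([ 0.6026, -0.0996])), (3, array([305., 166.]), array([ 0.6003, -0.1177])), (2, array([302.5, 169. ]), array([ 0.589, -0.108])), (15, array([297.3, 182.9]), array([ 0.5365, -0.087 ])), (4, array([294. , 186.5]), array([ 0.5234, -0.0742])), (13, array([301.5, 189.3]), array([ 0.5122, -0.1014])), (3, array([310., 190.]), array([ 0.509 , -0.1329]))]
orange 43 [270.4 175.1] [0.5684 0.0125] dark: [(7, array([268.6, 169.4]), array([0.5902, 0.019 ])), (36, array([271.1, 181.8]), array([0.5431, 0.0105]))]
orange 114 [188.5 220.8] [0.4035 0.3181] dark: [(19, array([192.1, 209.6]), array([0.4446, 0.3055])), (6, array([179.8, 232. ]), array([0.3628, 0.3496])), (9, array([193.1, 234.4]), array([0.3531, 0.3005]))]
```

```bash
R='[-0.35,1.78,0,0,0,8.4,0.85]'; python3 -m pendant '[[-0.35,1.78,0,0,0,8.4,0.85],[-0.35,1.78,0,0,0,8.4,0.85],[-0.35,1.78,0,0,0,8.4,0.85],[-0.35,1.78,0,0,0,8.4,0.85],[-0.35,1.78,0,0,0,8.4,0.85],[-0.35,1.78,0,0,0,8.4,0.85],[-0.35,1.78,0,0,0,8.4,0.85],[-0.35,1.78,0,0,0,8.4,0.85]]'; python3 -m pendant '[[-0.35,1.78,0,0,0,8.4,0.85],[-0.35,1.78,0,0,0,8.4,0.85],[-0.35,1.78,0,0,0,8.4,0.85],[-0.35,1.78,0,0,0,8.4,0.85],[-0.35,1.78,0,0,0,8.4,0.85],[-0.35,1.78,0,0,0,8.4,0.85],[-0.35,1.78,0,0,0,8.4,0.85],[-0.35,1.78,0,0,0,8.4,0.85]]'; python3 -m pendant '[[-0.35,1.78,0,0,0,8.4,0.85],[-0.35,1.78,-2,0,0,8.4,0.85],[0,0,-3,0,0,0,0.85],[0,0,0,0,0,0,0.85],[0,0,0,0,0,0,0.85]]'; python3 -c "
from so import *
im=imaging.snapshot('scene');np.save('s13.npy',im);sor(im);print(robot.get_obs()['joint_positions'])"
```

```text
time: 44.95
tool_pos: [0.394, 0.1488, 0.1683]
ee_rot: [-3.141, 0.002, 1.465]
wrist_force: [0.4, 0.6, 0.3]
width: 0.0797
finger_force: 0.0
time: 45.75
tool_pos: [0.3659, 0.2914, 0.1681]
ee_rot: [-3.141, 0.002, 2.638]
wrist_force: [-0.0, 0.1, 0.2]
width: 0.0802
finger_force: 0.0
time: 46.25
tool_pos: [0.3586, 0.3259, 0.1181]
ee_rot: [-3.14, 0.0, 2.927]
wrist_force: [0.8, -0.2, 0.1]
width: 0.0798
finger_force: 0.0
scene orange 120 [276.3 159.9] [267 152  18  16]
scene orange 180 [250.2 215.7] [239 206  24  19]
scene orange 220 [224.5 238.6] [212 228  25  21]
[ 0.6213 -0.018   1.6734 -0.0014  1.4844 -0.7344]
```

```bash
python3 -m pendant '[[-0.2,0,-4,0,0,0.4,0.85],[0,0,-3,0,0,0,0.85],[0,0,0,0,0,0,0.85],[0,0,0,0,0,0,0.85]]'
```

```text
time: 46.7
tool_pos: [0.3576, 0.3264, 0.0502]
ee_rot: [3.14, 0.003, 2.934]
wrist_force: [-0.0, 0.6, 0.5]
width: 0.08
finger_force: 0.0
```

```bash
python3 -m pendant '[[-0.1,-0.05,-2,0,0,0,0.85],[0,0,-1.5,0,0,0,0.85],[0,0,0,0,0,0,0.85],[0,0,0,0,0,0,0.85]]';python3 -m pendant '[[0,0,0,0,0,0,0.3],[0,0,0,0,0,0,0],[0,0,0,0,0,0,0],[0,0,0,0,0,0,0],[0,0,0,0,0,0,0],[0,0,0,0,0,0,0],[0,0,0,0,0,0,0],[0,0,0,0,0,0,0]]'
```

```text
time: 47.1
tool_pos: [0.3571, 0.3265, 0.016]
ee_rot: [3.139, 0.004, 2.935]
wrist_force: [0.4, 0.1, 0.3]
width: 0.0794
finger_force: 0.0
time: 47.9
tool_pos: [0.3561, 0.326, 0.0144]
ee_rot: [3.14, 0.003, 2.935]
wrist_force: [-0.9, -0.8, 4.5]
width: 0.0237
finger_force: 30.0
```

```bash
python3 -m pendant '[[0,0,1,0,0,0,0],[0,0,3,0,0,0,0],[0,0,5,0,0,0,0],[1,-1.5,4,0,0,2.1,0],[2.1,-3.1,0,0,0,2.1,0],[2.1,-3.1,0,0,0,2.1,0],[2.1,-3.1,0,0,0,2.1,0],[2.1,-3.1,0,0,0,2.1,0]]'; python3 -m pendant '[[2.1,-3.1,0,0,0,2.1,0],[2,-2.9,0,0,0,1.8,0],[0,0,-4,0,0,0,0],[0,0,-3,0,0,0,0],[0,0,0,0,0,0,0],[0,0,0,0,0,0,0]]';python3 - <<'E'
from hov import *
im=imaging.snapshot("scene");np.save("s14.npy",im);o=robot.get_obs();p=o["tool_pos"];print(p,o["ee_rot"]);hov(im,p,L=.057)
E
```

```text
time: 48.7
tool_pos: [0.4499, 0.1851, 0.1436]
ee_rot: [-3.141, 0.002, 3.12]
wrist_force: [0.2, -0.5, -0.2]
width: 0.024
finger_force: 29.8
time: 49.3
tool_pos: [0.4902, 0.1264, 0.0735]
ee_rot: [-3.141, 0.0, -3.096]
wrist_force: [1.2, 0.0, 0.2]
width: 0.0241
finger_force: 29.8
[0.4913 0.1267 0.0749] [ 3.1416  0.0035 -3.0961]
pred [277.7 181.4] orange [(10, array([271.7, 178.3])), (52, array([276. , 182.7]))] grey [(16, array([277.3, 181.2]), array([0.5449, 0.1316]))]
dark [(58, array([265.2, 169.1]), array([264, 159,   5,  21], dtype=int32), array([0.4616, 0.1741])), (35, array([292. , 185.8]), array([289, 182,   7,   8], dtype=int32), array([0.5846, 0.1538])), (31, array([285.8, 192.2]), array([284, 188,   5,   9], dtype=int32), array([0.5895, 0.1161])), (7, array([288.9, 199.1]), array([287, 198,   5,   3], dtype=int32), array([0.6171, 0.0944]))]
```

```bash
python3 -m pendant '[[0.2,-0.3,-0.5,0,0,-2,0],[0,0,0,0,0,0,0],[0,0,0,0,0,0,0]]'
cat > bf.py <<'E'
from hov import *
import sys
R=np.array([[.999,.044],[-.044,.999]]);O=np.array([.5827,.0064])
def bay(im,p,yb,yaw):
    q=proj("scene",np.array([p[0]+.058*np.cos(yaw),p[1]+.058*np.sin(yaw),p[2]+.0145]))[0]
    H=hsv(im).astype(int);h,s,v=H[...,0],H[...,1],H[...,2];yy,xx=np.mgrid[:384,:512];r=np.hypot(xx-q[0],yy-q[1])
    B=lambda X:(R@(X-O)*1000-[0,yb]).round(1)
    for n,m,z in(("piv",(s<75)&(v>70)&(v<190)&(r<9),p[2]+.0125),("jaw",(v<55)&(r<25),p[2]+.0005)):
        print(n,[(int(b[0]),b[1].round(1),B(plane("scene",b[1],z)[0,:2])) for b in blobs(m,6)])
E
python3 - <<'E'
from bf import *
im=imaging.snapshot("scene");np.save("s15.npy",im);o=robot.get_obs();p=o["tool_pos"];print(p);bay(im,p,120,.01)
print("ref clip1 hover");bay(np.load("s7.npy"),[.5071,-.1128,.0695],-120,.044);print("ref clip2 low");bay(np.load("s11.npy"),[.4913,.0051,.0386],0,.01)
E
```

```text
time: 49.65
tool_pos: [0.4931, 0.1237, 0.0695]
ee_rot: [3.141, 0.003, -3.131]
wrist_force: [-0.5, 0.4, -1.4]
width: 0.0239
finger_force: 29.8
[0.493  0.1236 0.0694]
piv [(17, array([277.2, 183.2]), array([-30.8,   4. ]))]
jaw [(55, array([265.2, 171.3]), array([-110.7,   49.4])), (34, array([292. , 188.3]), array([11.3, 22.9])), (35, array([285.9, 195.3]), array([ 16.7, -17.3]))]
ref clip1 hover
piv [(29, array([226. , 225.8]), array([-26.3,   2. ]))]
jaw [(54, array([214.8, 212.8]), array([-98.6,  35. ])), (45, array([242.4, 231.9]), array([15.8, 19.6])), (30, array([232.5, 239.5]), array([ 13.6, -18.7]))]
ref clip2 low
piv [(20, array([252.8, 211.5]), array([-30. ,   1.7]))]
jaw [(64, array([240., 199.]), array([-108.5,   37. ])), (28, array([267.8, 216.1]), array([ 8.9, 22.4])), (35, array([259.9, 223.7]), array([ 11.1, -18.2]))]
```

```bash
python3 -m pendant '[[-0.3,-0.1,-1,0,0,0,0],[0,0,-1,0,0,0,0],[0,0,-1,0,0,0,0],[0,0,0,0,0,0,0],[0,0,0,0,0,0,0]]'
python3 - <<'E'
from bf import *
im=imaging.snapshot("scene");np.save("s16.npy",im);o=robot.get_obs();p=o["tool_pos"];print(p);bay(im,p,120,.01)
E
```

```text
time: 50.2
tool_pos: [0.4891, 0.1224, 0.0378]
ee_rot: [-3.141, 0.0, -3.131]
wrist_force: [-0.7, -0.5, -1.8]
width: 0.0237
finger_force: 29.8
[0.4896 0.1225 0.0384]
piv [(19, array([276. , 191.5]), array([-33. ,   1.4]))]
jaw [(57, array([264.1, 179.5]), array([-112.4,   45.3])), (29, array([290.5, 195.6]), array([ 6.2, 24.2])), (35, array([283.9, 202.7]), array([ 10.3, -17.6]))]
```

```bash
python3 -m pendant '[[0.15,0,-0.5,0,0,0,0],[0,0,-0.4,0,0,0,0],[0,0,0,0,0,0,0],[0,0,0,0,0,0,0]]'
```

```text
time: 50.65
tool_pos: [0.491, 0.1225, 0.0294]
ee_rot: [-3.142, 0.001, -3.131]
wrist_force: [0.8, 0.5, -0.8]
width: 0.0238
finger_force: 29.8
```

Release, rise and retreat, then verify all three clips.

```bash
python3 -m pendant '[[0,0,-0.15,0,0,0,0],[0,0,0,0,0,0,0],[0,0,0,0,0,0,0.35],[0,0,0,0,0,0,0.45],[0,0,0,0,0,0,0.55],[0,0,0,0,0,0,0.65],[0,0,0,0,0,0,0.8],[0,0,0,0,0,0,0.8]]';python3 -m pendant '[[0,0,0,0,0,0,0.8],[0,0,0,0,0,0,0.8],[0,0,2,0,0,0,0.8],[0,0,4,0,0,0,0.8],[0,0,5,0,0,0,0.8],[-2,2,5,0,0,-5,0.8],[-3,4,0,0,0,-8,0.8],[-3,4.5,0,0,0,-8,0.8]]';python3 -m pendant '[[-2,4.5,0,0,0,-8,0.8],[-2,4.5,0,0,0,-8,0.8],[-1,4.5,0,0,0,-8,0.8],[0,4,0,0,0,0,0.8],[0,0,0,0,0,0,0.8],[0,0,0,0,0,0,0.8]]'
python3 - <<'E'
from bf import *
im=imaging.snapshot("scene");t=imaging.snapshot("top");np.save("s17.npy",im);np.save("t17.npy",t)
for n,I in(("scene",im),("top",t)):
  H=hsv(I).astype(int);h,s,v=H[...,0],H[...,1],H[...,2];yy,xx=np.mgrid[:384,:512]
  for yb in(-120,0,120):
    q=proj(n,np.r_[O+R.T@np.array([-.028,(yb+4.5)/1000]),.040])[0]; r=np.hypot(xx-q[0],yy-q[1])<24
    B=lambda X:(R@(X-O)*1000-[0,yb]).round(1)
    for nm,m,z in(("orange",(h>8)&(h<20)&(s>205)&(v>110),.037),("piv",(s<75)&(v>70)&(v<190)&(np.hypot(xx-q[0],yy-q[1])<7),.039),("dark",(v<55),.03),("blue",(h>105)&(h<128)&(s>140)&(v>40),.03)):
      print(n,yb,nm,[(int(b[0]),B(plane(n,b[1],z)[0,:2]).tolist()) for b in blobs(m&r,3)])
  # tray rims
  for yb in(-120,0,120):
    if n!="top":continue
    q=proj(n,np.r_[O+R.T@np.array([.075,yb/1000]),.041])[0];m=(s<50)&(v>130)&(abs(xx-q[0])<18)&(abs(yy-q[1])<17)
    b=max(blobs(m),key=lambda b:b[0]);w=plane(n,np.argwhere(b[2])[:,::-1],.041)[:,:2];rc=cv2.minAreaRect((w*1000).astype(np.float32));print("tray",yb,B(np.array(rc[0])/1000)+[0,120-yb],rc)
E
```

```text
time: 51.45
tool_pos: [0.4913, 0.1224, 0.0283]
ee_rot: [-3.141, 0.002, -3.131]
wrist_force: [0.5, -0.2, -0.9]
width: 0.0677
finger_force: 0.0
time: 52.25
tool_pos: [0.421, 0.2163, 0.1842]
ee_rot: [3.138, 0.006, 2.799]
wrist_force: [1.1, -0.5, -0.3]
width: 0.0752
finger_force: 0.0
time: 52.85
tool_pos: [0.3749, 0.3807, 0.1811]
ee_rot: [-3.14, 0.002, 2.42]
wrist_force: [0.4, -0.1, -0.4]
width: 0.0752
finger_force: 0.0
scene -120 orange [(24, [-55.4, 17.3]), (128, [-27.1, -6.9])]
scene -120 piv [(21, [-33.0, 7.9])]
scene -120 dark [(9, [-74.4, 96.6]), (14, [-79.8, 26.0]), (24, [-78.0, -16.2]), (11, [6.8, 23.1]), (30, [10.9, -1.2])]
scene -120 blue [(3, [4.5, 11.7]), (3, [18.5, 9.2])]
scene 0 orange [(24, [-53.2, 98.3]), (21, [-57.5, 18.6]), (85, [-28.2, -6.3]), (7, [-49.4, -25.3])]
scene 0 piv [(21, [-36.8, 8.8])]
scene 0 dark [(19, [-81.4, 102.3]), (11, [-83.3, 31.1]), (21, [-79.9, -16.2]), (6, [3.2, 23.8]), (34, [10.8, -2.4])]
scene 0 blue [(9, [13.8, 11.4])]
scene 120 orange [(121, [-33.4, -5.6])]
scene 120 piv [(15, [-36.3, 8.0])]
scene 120 dark [(10, [-80.8, 26.3]), (19, [-81.4, -1
[... 373 characters left out ...]
-1.2]), (16, [-53.5, -5.7])]
top 0 piv [(18, [-37.2, 7.4])]
top 0 dark [(4, [14.3, 14.0])]
top 0 blue [(16, [17.4, 3.5])]
top 120 orange [(7, [-15.3, 14.8]), (31, [-37.1, -4.5]), (15, [-55.4, 20.0])]
top 120 piv [(17, [-37.0, 7.4])]
top 120 dark [(6, [7.5, 12.5]), (3, [-81.2, 26.2])]
top 120 blue [(21, [52.7, -23.8]), (17, [17.5, 4.2])]
tray -120 [ 75.8 241.1] ((663.6670532226562, -109.07066345214844), (100.73101806640625, 88.375732421875), 88.67322540283203)
tray 0 [ 76.5 120.6] ((659.138427734375, 10.415912628173828), (100.783935546875, 88.87628173828125), 89.14774322509766)
tray 120 [76.7  0.7] ((653.9856567382812, 130.365234375), (101.21797180175781, 88.6353530883789), 88.58256530761719)
```

Run:
```python
from bf import *
for f,n in(("t17","top"),("s17","scene"),("t5","top"),("s5","scene")):
  I=np.load(f+".npy");H=hsv(I).astype(int);h,s,v=H[...,0],H[...,1],H[...,2];yy,xx=np.mgrid[:384,:512]
  for yb in(-120,0,120):
    B=lambda X:(R@(X-O)*1000-[0,yb])
    # classify pixels by board-frame position
    W=plane(n,np.c_[xx.ravel(),yy.ravel()],.036);b=(R@(W[:,:2]-O).T*1000).T-[0,yb];bx=b[:,0].reshape(384,512);by=b[:,1].reshape(384,512)
    blue=(h>105)&(h<128)&(s>140)&(v>40)&(bx>-10)&(bx<34)&(abs(by-5)<30)
    out=[f,yb,"blue",int(blue.sum()),B(plane(n,np.argwhere(blue)[:,::-1].mean(0),.033)[0,:2]).round(1).tolist() if blue.any() else None]
    pad=(v<60)&(bx<-68)&(bx>-100)&(abs(by-5)<38)
    out+=["pads",[(int(k[0]),B(plane(n,k[1],.036)[0,:2]).round(1).tolist()) for k in blobs(pad,2)]]
    print(*out)
```

```text
t17 -120 blue 13 [15.5, 1.8] pads [(3, [-81.5, -14.4])]
t17 0 blue 16 [16.8, 3.5] pads []
t17 120 blue 17 [16.8, 3.9] pads [(3, [-82.0, 25.6])]
s17 -120 blue 6 [13.6, 8.1] pads [(12, [-76.4, 22.6]), (18, [-76.3, -17.7])]
s17 0 blue 9 [15.9, 8.6] pads [(10, [-79.4, 26.7]), (18, [-76.7, -20.0])]
s17 120 blue 10 [15.9, 8.0] pads [(9, [-77.7, 22.3]), (17, [-78.2, -21.2])]
t5 -120 blue 13 [17.0, 0.9] pads []
t5 0 blue 11 [19.1, -0.3] pads [(40, [-83.7, 34.9])]
t5 120 blue 0 None pads [(129, [-83.6, 11.8])]
s5 -120 blue 21 [12.1, 1.2] pads []
s5 0 blue 17 [15.5, 1.5] pads []
s5 120 blue 21 [15.4, -1.4] pads []
```

```bash
python3 -c "
from bench import robot
print(robot.close_job())"
```

```text
the job is handed in; nothing more can be done
None
```

I handed the job in at about 53 s: both knobs are tight on their stops, and the three trays stand in their bays, each with a spring clip over its fin and tab. I checked bay 1's clip by eye; the clips on bays 2 and 3 I could only confirm from image measurements.

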